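Prise open the condiment caddy, heft the three tins, hold up the fullest

TASK

Pick up the palette knife, slip its blade into the notch under the front edge of the steel caddy's lid, lever the lid up with it until it stands upright or leans back by itself, and lay the knife flat on the table. Then heft the three identical closed tins one at a time, from left to right as the robot sees them: lift each straight up a few centimetres for about a second and stand it back in its place. Finish holding the heaviest one up, upright and still in the gripper with its foot about 20 cm above the table or a little more, and leave the lid open, the other two tins in their places and everything else on the table where it is.

Things in the scene. Friction and masses are not known exactly. Their poses are not given: they have to be found in the camera images.
- caddy: steel condiment box with hinged lid, fixed: 150 (x) x 250 (y) x 78 mm high outside, walls 4 mm, inner floor 6 mm above the table. Origin: centre of its underside; +x points to the back (hinge side), away from the robot, +y to its left, z up. Its front wall has a central notch 64 mm wide, 14 mm deep down from the rim; with the lid shut above, it is a slot that the level blade enters
- notch (a point): centre of that slot, on the outer face of the caddy's front wall, 71 mm above the table
- lid_hinge (a point): middle of the lid's hinge line, which runs along the caddy's y at the top of the back wall: 77 mm behind the caddy's centre, 78 mm above the table
- lid (a joint): lid angle: 0 shut, 1.57 upright, stop at 1.95 (leaning back). Lid 152 x 254 x 5 mm, 0.2 kg, its underside 1 mm above the rim when shut. The hinge has stiff friction (0.2 N m), so the lid stays at any angle where it is left; lifting it near the front edge takes about 2.5 N
- lid_edge (a point): middle of the lid's front edge at its underside, 154 mm from the hinge line; moves with the lid
- knife: palette knife lying flat, 217 mm long, 0.09 kg. Origin: on its underside where handle and blade meet; +x points along the blade to the tip, z up. Black handle x = -105 to 0 mm, 20 mm wide, 18 mm high. Steel blade x = 0 to 112 mm, 24 mm wide, 3 mm thick, level with the underside of the handle (its neck, to x = 11 mm, is 11 mm high)
- knife_grip (a point): where to grip the knife: in the handle, 28 mm behind the origin, 9 mm above the underside
- knife_tip (a point): tip of the blade, 112 mm ahead of the origin, in the middle of the blade's thickness
- tin_1: closed plain metal tin, 46 mm across, 56 mm tall, standing on the caddy floor under the lid, like the other two. Origin: centre of its underside, z up. The three stand in a row along the caddy's y, about 72 mm apart, in no fixed order. One of the three weighs about 0.54 kg, the other two about 0.25 kg each (within 10 percent)
- tin_2: closed plain metal tin, 46 mm across, 56 mm tall, standing on the caddy floor under the lid, like the other two. Origin: centre of its underside, z up. The three stand in a row along the caddy's y, about 72 mm apart, in no fixed order. One of the three weighs about 0.54 kg, the other two about 0.25 kg each (within 10 percent)
- tin_3: closed plain metal tin, 46 mm across, 56 mm tall, standing on the caddy floor under the lid, like the other two. Origin: centre of its underside, z up. The three stand in a row along the caddy's y, about 72 mm apart, in no fixed order. One of the three weighs about 0.54 kg, the other two about 0.25 kg each (within 10 percent)
- steel_bowl: bystander: pressed steel bowl, 154 mm across, 50 mm high; origin: centre of its underside
- stamp: bystander: spring plunger stamp, 46 mm across, 43 mm high; origin: centre of its underside
- cake_1: bystander: persimmon-shaped rice cake, 48 mm across, 40 mm high; origin: centre of its underside
- cake_2: bystander: dark oval rice cake, 40 x 50 x 30 mm; origin: centre of its underside
- cake_3: bystander: pale oval rice cake, 46 x 62 x 22 mm; origin: centre of its underside
- dough_press: bystander: flat round two-leaved dough press, 95 x 141 x 15 mm; origin: centre of its underside

How it is judged:
By the outcome, as a careful person would: the job done as asked, in the order asked, and still so for the second after the job is handed in, while the arm keeps its last pose, push and grip.
It also fails if it takes over 72 s, if anything falls off the work surface, if the arm or the gripper's body presses on something with over 40 N, if the wrist force passes 120 N, or if a joint passes its speed limit or range.

ROBOT

A 7-joint arm with a two-finger parallel gripper is mounted at the origin on the work surface; the furniture and walls round the work are solid. World frame = base frame: x ahead of the robot, y to its left, z up, the work surface at z = 0. Lengths are in m, angles in rad, forces in N, time in s.
With the tool pointing down it reaches from about 0.425 to 0.925 m from the base axis. Payload 6.8 kg.
Tool frame: the origin (TCP) lies at the very end of the fingers, on their centre line; the grasp point (between the pads) lies 19 mm behind it; z points along the fingers, y is the line along which they close (so a half turn about z gives the same grasp; the last joint's range is limited). The gripper opens to 85 mm and grips with 20 to 120 N. Pads are 22 mm wide; open, the fingers measure 114 mm over their backs; the gripper's body (76 mm by 85 mm) begins 54 mm behind the grasp point. The pads swing forward as they close: fully open they stand 13 mm farther back than shut.
Start: joints at [1.184, 0.477, 0.022, 1.555, -0.011, 1.109, -0.083], TCP at [0.186, -0.649, 0.231] pointing down, gripper open.
Joint ranges: [-2.96, 2.96], [-0.34, 2.1], [-1.41, 1.46], [0.24, 2.44], [-1.37, 4.51], [0.17, 1.92], [-2.96, 2.96]. Speed limits (rad/s): [2.39, 2.39, 3.14, 3.14, 3.14, 3.14, 3.14].

INTERFACE

Orientations are given as a rotation vector (axis times angle).
In Python, from bench import get_obs, grab_frame, hand_in gives the robot as it stands.
- The arm moves only by the tool drive_tool, never from a script. Its argument "rows" is a list of rows, each an object with "offset": the shift along the tool's x, y, z as a fraction of full scale, a list of three; "rotation": the turn, a rotation vector about the tool's x, y, z as a fraction of full scale, a list of three; "claw": the opening, from 0 (shut) to 1 (fully open). In form: [{"offset": [tx, ty, tz], "rotation": [wx, wy, wz], "claw": claw}, ...]. A call has 1 to 20 rows; each row is the pose to reach, as a shift and turn from the pose commanded when the call began, along the tool's axes at that moment; what a row does not reach only later rows make up. Full scale, the value 1, is 0.15 m for a shift and 2 rad for a turn. A row lasts 1/12 s, in which the tool goes at most 41.7 mm and 7.16 degrees, less where a joint would pass 70% of its speed; a pose out of reach is approached as far as the arm can. A call with a number of a shift or a turn outside -1 to 1 is refused whole. A call with a gripper value outside its range is refused whole. The fingers move at their own pace and stop on an object; "force" is the grip in N (left out, the last holds). Time passes only in rows, so rows that repeat a pose let the fingers close. It gives the time, the measured TCP pose, the force, the opening and the grip force at its end, in the units of the state.
- get_obs(): the state, without advancing time (a new reading comes with each control period).
- grab_frame(name): name is "scene" or "top" or "wrist"; returns a dict with "frame" (420x560x3 uint8, red, green, blue), "z_map" (420x560 float32, m along the optical axis (not along the pixel's ray), 0 where there is no reading), "vfov" (degrees; the focal length in pixels is half the picture's height over the tangent of half this angle, whatever the lens; pixels are square), "cx", "cy" (the principal point, pixels), "R" (3x3) and "t" (3): a world point X has camera coordinates R X + t. Camera axes: x right, y down, z forward; pixel columns grow to the right and rows downward; lengths in m; the calibration is good to about 2 mm. A picture is of the moment at which its call begins.
- hand_in(): hands the job in; it is judged then, once.
The state is a dict: "clock": time; "joints": joint angles; "qvel": joint speeds; "tau": joint torques, N m; "tcp_pos": TCP position; "orientation": TCP orientation; "contact_force": force on the tool from outside, world axes, zero at the start; "moment": the same for the moment, N m; "grip_width": finger opening in m; "gripper_force": force on a finger pad.
Only numpy, scipy, OpenCV 4.12 (cv2) and the standard library are available. Lean on these libraries where they do the work, as an engineer would, in place of code of your own. Each camera call takes 0.05 s, during which the arm holds its last target. There are 200 camera calls.

## Working session

There is one attempt and no reset: what is moved stays moved. The work goes in short steps, Python scripts to look and compute and a tool call to move; the robot and the scene stay as the last step left them, time stands still between calls to the robot, and variables do not carry over. Pictures are saved under pics/ and viewed, at most 13 in all, crops included, and the job is handed in when it is done.

Besides the shell and the picture viewer there is one more tool, called after "Emit:" as name(argument=value, ...) on one line, values as JSON. drive_tool: Moves the arm, as the interface text tells. Its arguments: {"type":"object","properties":{"rows":{"type":"array","items":{"type":"object","properties":{"offset":{"type":"array","items":{"type":"number"}},"rotation":{"type":"array","items":{"type":"number"}},"claw":{"type":"number"}}}},"force":{"type":"number"}},"required":["rows"]}

```bash
mkdir -p pics; ls; python3 - <<'E'
from bench import *
import cv2,numpy as np
o=get_obs();print({k:np.round(v,3) for k,v in o.items()})
ims=[]
for n in ("scene","top"):
    f=grab_frame(n);np.savez(f"{n}0.npz",**f)
    print(n,f["vfov"],f["cx"],f["cy"],np.round(f["R"],3).tolist(),np.round(f["t"],3))
    cv2.imwrite(f"pics/{n}0.png",cv2.cvtColor(f["frame"],cv2.COLOR_RGB2BGR))
E
```

```text
pics
{'clock': np.float64(0.0), 'joints': array([ 1.184,  0.478,  0.022,  1.556, -0.012,  1.109, -0.083]), 'qvel': array([-0.001, -0.001, -0.001, -0.   ,  0.001,  0.   ,  0.   ]), 'tau': array([-0.0000e+00, -5.9645e+01,  1.6080e+00, -2.8120e+01,  1.3000e-02,
        9.0000e-03, -0.0000e+00]), 'tcp_pos': array([ 0.186, -0.648,  0.23 ]), 'orientation': array([-3.109e+00, -4.360e-01,  1.000e-03]), 'contact_force': array([ 0.289,  0.094, -0.669]), 'moment': array([ 0.003, -0.064,  0.01 ]), 'gripper_force': np.float64(0.0), 'grip_width': np.float64(0.085)}
scene 55.960486832143644 273.3531089341501 213.19383863693156 [[0.843, -0.538, 0.001], [-0.412, -0.648, -0.641], [0.346, 0.54, -0.768]] [-0.474  0.282  0.854]
top 55.63470402733228 273.9459511755699 202.44620845457743 [[-0.024, -1.0, 0.006], [-0.984, 0.022, -0.179], [0.179, -0.01, -0.984]] [0.004 0.58  1.12 ]
```

View pics/scene0.png

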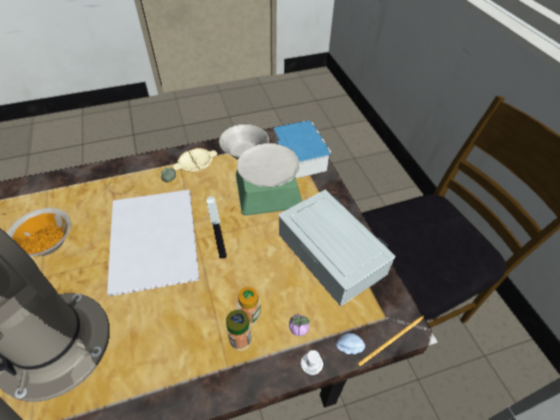

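View pics/top0.png

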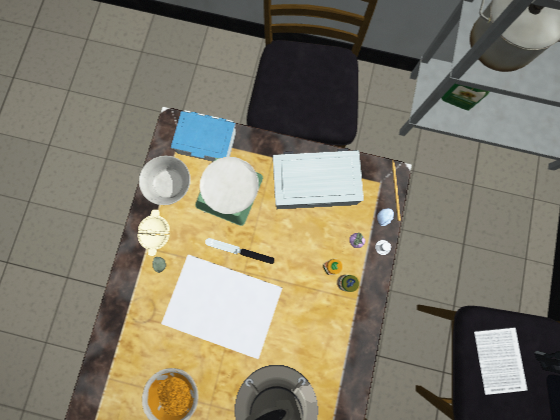

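The scene view shows the caddy at about (335,247) and the knife from its tip (212,198) to its handle end (222,256). In the top view the caddy spans (274–363, 152–207), with the knife tip at (207,242) and the handle end at (274,260). The jars are near (335,268) and (348,283), and the tall green box with the pot is at (229,187).

```bash
cat > h.py <<'E'
import numpy as np,cv2
from scipy.spatial.transform import Rotation as Rot
def cloud(f):
    F=210/np.tan(np.radians(float(f["vfov"]))/2); v,u=np.mgrid[:420,:560]; z=f["z_map"]
    P=np.stack([(u-f["cx"])/F*z,(v-f["cy"])/F*z,z],-1)
    P=(P-f["t"])@f["R"]; P[z==0]=np.nan; return P
def ray(f,u,v):
    F=210/np.tan(np.radians(float(f["vfov"]))/2)
    d=f["R"].T@np.array([(u-f["cx"])/F,(v-f["cy"])/F,1]); return -f["R"].T@f["t"],d
def onz(f,u,v,z):
    c,d=ray(f,u,v); return c+d*(z-c[2])/d[2]
def tri(f1,p1,f2,p2):
    c1,d1=ray(f1,*p1);c2,d2=ray(f2,*p2)
    s=np.linalg.lstsq(np.stack([d1,-d2],1),c2-c1,rcond=None)[0]
    a,b=c1+d1*s[0],c2+d2*s[1]; return (a+b)/2,np.linalg.norm(a-b)
E
python3 - <<'E'
from h import *
S=np.load("scene0.npz");T=np.load("top0.npz")
for n,f in(("S",S),("T",T)):
    P=cloud(f);fr=f["frame"].astype(int)
    m=(P[...,0]>.3)&(P[...,0]<1.0)&(abs(P[...,1])<.6)
    t=m&(abs(P[...,2])<.01);print(n,"table z",np.nanmedian(P[t][:,2]))
    # lid
    l=m&(P[...,2]>.07)&(P[...,2]<.1)&(P[...,1]<-.02)
    k,lab,st,ce=cv2.connectedComponentsWithStats(l.astype(np.uint8))
    for i in range(1,k):
        if st[i,4]>300:
            q=P[lab==i]; r=cv2.minAreaRect(q[:,:2].astype(np.float32)); print("lid",st[i],np.median(q[:,2]),r)
    # knife handle: dark
    b=m&(fr.max(-1)<60)&(P[...,2]<.04)&(P[...,2]>.008)&(P[...,0]<.72)&(P[...,1]>-.1)&(P[...,1]<.25)
    k,lab,st,ce=cv2.connectedComponentsWithStats(b.astype(np.uint8))
    for i in range(1,k):
        if st[i,4]>30:
            q=P[lab==i]; r=cv2.minAreaRect(q[:,:2].astype(np.float32)); print("han",st[i],np.median(q[:,2]),q.mean(0),r)
f=T["frame"][140:290,190:400];a=cv2.resize(f,None,fx=3.8,fy=3.8,interpolation=cv2.INTER_CUBIC)
cv2.imwrite("pics/tc.png",a[...,::-1])
f=S["frame"][180:320,190:400];a=cv2.resize(f,None,fx=3.8,fy=3.8,interpolation=cv2.INTER_CUBIC)
cv2.imwrite("pics/sc.png",a[...,::-1])
E
```

```text
S table z 0.0019923785988803346
lid [ 280  193  116   99 5677] 0.08664429964983669 ((0.6486262083053589, -0.1413978934288025), (0.16062547266483307, 0.2469344288110733), 1.6818612813949585)
lid [238 287  22  25 386] 0.09723164298677035 ((0.3884572386741638, -0.17233975231647491), (0.04109193757176399, 0.04093881696462631), 14.868864059448242)
han [214 225  12  33 192] 0.019116080060658337 [0.42328377 0.03886797 0.01886115] ((0.42430537939071655, 0.04227480664849281), (0.09859497100114822, 0.014516707509756088), 72.24610137939453)
T table z 0.0008435626892118707
lid [ 277  148   86   58 4302] 0.085835475565597 ((0.6500856280326843, -0.14089205861091614), (0.16089916229248047, 0.24576574563980103), 1.8783572912216187)
han [240 249  34  15 217] 0.017278246742456618 [0.42649944 0.0448009  0.01721267] ((0.4265589118003845, 0.044464074075222015), (0.10034459829330444, 0.01882081665098667), 72.52751922607422)
```

View pics/tc.png

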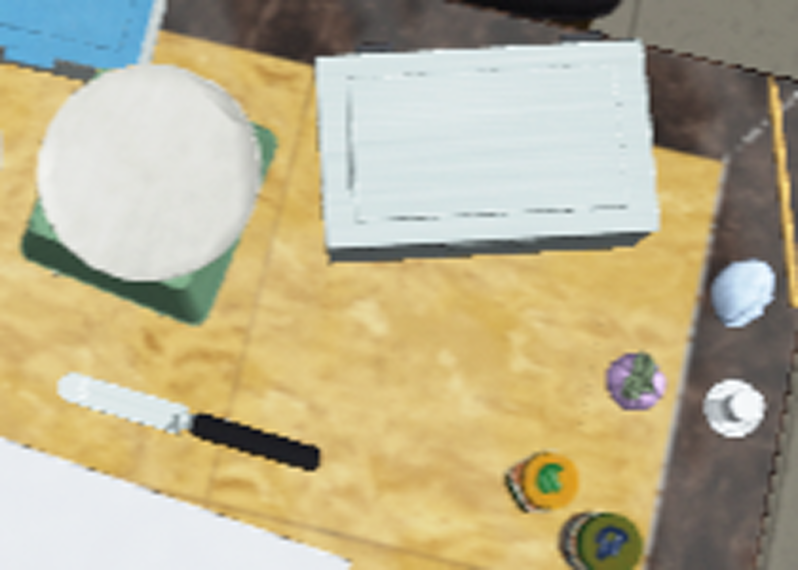

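View pics/sc.png

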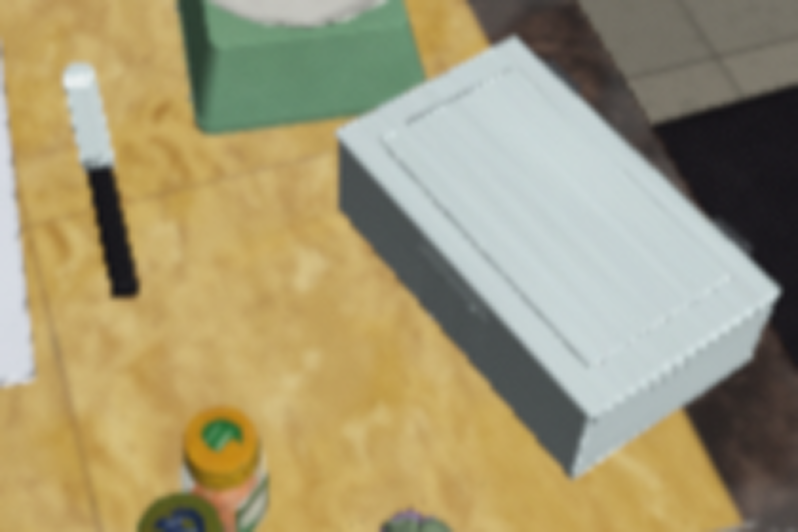

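In the top crop the lid corners are front-left (328,247), front-right (658,230), back-right (643,42) and back-left (317,58). The knife tip is at (60,385), the handle start at (193,424) and the handle end at (318,457). The scene crop shows the same lid corners at (340,132), (588,418), (779,293) and (515,38). The knife there reads tip (79,65), junction (98,168) and handle end (125,295).

```bash
python3 - <<'E'
from h import *
S=np.load("scene0.npz");T=np.load("top0.npz")
t=lambda x,y:(190+(x+.5)/3.8-.5,140+(y+.5)/3.8-.5)
s=lambda x,y:(190+(x+.5)/3.8-.5,180+(y+.5)/3.8-.5)
D=dict(FL=((328,247),(340,132)),FR=((658,230),(588,418)),BR=((643,42),(779,293)),BL=((317,58),(515,38)),
 tip=((60,385),(79,65)),junc=((193,424),(98,168)),hend=((318,457),(125,295)))
for k,(a,b) in D.items():
    p,e=tri(T,t(*a),S,s(*b)); zz=.084 if len(k)==2 else (.003 if k=="tip" else .014)
    print(k,p.round(4),"gap",round(e,4),"T@z",onz(T,*t(*a),zz)[:2].round(4),"S@z",onz(S,*s(*b),zz)[:2].round(4))
E
```

```text
FL [ 0.5679 -0.0152  0.0856] gap 0.0016 T@z [ 0.5675 -0.0149] S@z [ 0.5695 -0.0143]
FR [ 0.5741 -0.2643  0.0835] gap 0.0017 T@z [ 0.5748 -0.2646] S@z [ 0.573  -0.2642]
BR [ 0.7214 -0.2614  0.0869] gap 0.0013 T@z [ 0.7229 -0.2625] S@z [ 0.7227 -0.2601]
BL [ 0.715  -0.0101  0.0863] gap 0.0003 T@z [ 0.7156 -0.0101] S@z [ 0.7167 -0.0085]
tip [0.4759 0.1986 0.0062] gap 0.0017 T@z [0.4754 0.1993] S@z [0.4777 0.2011]
junc [0.4407 0.093  0.0195] gap 0.0009 T@z [0.4415 0.0933] S@z [0.4417 0.0973]
hend [ 0.4116 -0.0034  0.0082] gap 0.0045 T@z [ 0.4135 -0.004 ] S@z [ 0.4081 -0.0065]
```

```bash
cat >> h.py <<'E'
def Rt(yaw,pitch=0): # tool x along yaw (deg), z down; pitch>0 raises tool x
    c=Rot.from_euler('z',yaw,degrees=True)*Rot.from_euler('y',-pitch,degrees=True)
    return c*Rot.from_euler('x',180,degrees=True)
def plan(ws,o=None):
    from bench import get_obs
    o=o or get_obs(); p=np.array(o["tcp_pos"]); R=Rot.from_rotvec(o["orientation"])
    print("t",round(float(o["clock"]),2),"tcp",p.round(4),"x-yaw",np.degrees(np.arctan2(*R.as_matrix()[1::-1,0])).round(2),"F",np.round(o["contact_force"],2),"w",round(float(o["grip_width"]),4),"g",o["gripper_force"])
    for w in ws:
        q=np.array(w[:3]);Q=Rt(*w[3:])
        print(w,"off",(R.inv().apply(q-p)/.15).round(3).tolist(),"rot",((R.inv()*Q).as_rotvec()/2).round(3).tolist()); p,R=q,Q
E
python3 - <<'E'
from h import *
plan([(.32,-.53,.21,20),(.43,-.40,.2,30),(.47,-.26,.2,40),(.47,-.13,.18,55),(.445,.0,.15,65),(.433,.067,.05,72.3),(.433,.067,.003,72.3)])
E
```

```text
t 0.1 tcp [ 0.1856 -0.6484  0.2304] x-yaw 15.98 F [ 0.97  1.24 -0.46] w 0.0853 g 0.0
(0.32, -0.53, 0.21, 20) off [1.079, -0.512, 0.137] rot [-0.001, 0.0, -0.035]
(0.43, -0.4, 0.2, 30) off [0.986, -0.564, 0.067] rot [-0.0, 0.0, -0.087]
(0.47, -0.26, 0.2, 40) off [0.698, -0.675, -0.0] rot [0.0, 0.0, -0.087]
(0.47, -0.13, 0.18, 55) off [0.557, -0.664, 0.133] rot [0.0, 0.0, -0.131]
(0.445, 0.0, 0.15, 65) off [0.614, -0.634, 0.2] rot [0.0, 0.0, -0.087]
(0.433, 0.067, 0.05, 72.3) off [0.371, -0.261, 0.667] rot [-0.0, 0.0, -0.064]
(0.433, 0.067, 0.003, 72.3) off [0.0, -0.0, 0.313] rot [0.0, 0.0, 0.0]
```

Emit:
drive_tool(rows=[{"offset":[1,-0.5,0.13],"rotation":[0,0,-0.035],"claw":1},{"offset":[1,-0.5,0.13],"rotation":[0,0,-0.035],"claw":1},{"offset":[1,-0.5,0.13],"rotation":[0,0,-0.035],"claw":1},{"offset":[1,-0.5,0.13],"rotation":[0,0,-0.035],"claw":1},{"offset":[1,-0.5,0.13],"rotation":[0,0,-0.035],"claw":1}])

```text
clock: 0.52
tcp_pos: [0.3177, -0.5278, 0.2105]
orientation: [-3.086, -0.563, -0.006]
contact_force: [1.0, 1.6, 0.5]
grip_width: 0.0852
gripper_force: 0.0
```

Emit:
drive_tool(rows=[{"offset":[1,-0.56,0.07],"rotation":[0,0,-0.087],"claw":1},{"offset":[1,-0.56,0.07],"rotation":[0,0,-0.087],"claw":1},{"offset":[1,-0.56,0.07],"rotation":[0,0,-0.087],"claw":1},{"offset":[1,-0.56,0.07],"rotation":[0,0,-0.087],"claw":1},{"offset":[1,-0.56,0.07],"rotation":[0,0,-0.087],"claw":1}])

```text
clock: 0.93
tcp_pos: [0.4276, -0.3974, 0.2007]
orientation: [-3.027, -0.828, -0.005]
contact_force: [0.8, 0.9, 0.0]
grip_width: 0.0854
gripper_force: 0.0
```

Emit:
drive_tool(rows=[{"offset":[0.7,-0.67,0],"rotation":[0,0,-0.087],"claw":1},{"offset":[0.7,-0.67,0],"rotation":[0,0,-0.087],"claw":1},{"offset":[0.7,-0.67,0],"rotation":[0,0,-0.087],"claw":1},{"offset":[0.7,-0.67,0],"rotation":[0,0,-0.087],"claw":1},{"offset":[0.7,-0.67,0],"rotation":[0,0,-0.087],"claw":1}])

```text
clock: 1.35
tcp_pos: [0.4643, -0.26, 0.2013]
orientation: [-2.946, -1.085, -0.002]
contact_force: [-0.5, -0.6, -0.4]
grip_width: 0.0853
gripper_force: 0.0
```

Emit:
drive_tool(rows=[{"offset":[0.56,-0.66,0.13],"rotation":[0,0,-0.131],"claw":1},{"offset":[0.56,-0.66,0.13],"rotation":[0,0,-0.131],"claw":1},{"offset":[0.56,-0.66,0.13],"rotation":[0,0,-0.131],"claw":1},{"offset":[0.56,-0.66,0.13],"rotation":[0,0,-0.131],"claw":1},{"offset":[0.56,-0.66,0.13],"rotation":[0,0,-0.131],"claw":1}])

```text
clock: 1.77
tcp_pos: [0.463, -0.1337, 0.1814]
orientation: [-2.783, -1.455, 0.001]
contact_force: [0.5, -0.3, 1.0]
grip_width: 0.0854
gripper_force: 0.0
```

Emit:
drive_tool(rows=[{"offset":[0.61,-0.63,0.1],"rotation":[0,0,-0.087],"claw":1},{"offset":[0.61,-0.63,0.1],"rotation":[0,0,-0.087],"claw":1},{"offset":[0.61,-0.63,0.1],"rotation":[0,0,-0.087],"claw":1},{"offset":[0.61,-0.63,0.1],"rotation":[0,0,-0.087],"claw":1},{"offset":[0.61,-0.63,0.1],"rotation":[0,0,-0.087],"claw":1}])

```text
clock: 2.18
tcp_pos: [0.4384, -0.006, 0.1668]
orientation: [-2.649, -1.689, 0.0]
contact_force: [0.9, 0.4, -1.0]
grip_width: 0.0854
gripper_force: 0.0
```

Tracking is good. Next I move above the knife and check with the wrist camera depth.

```bash
python3 - <<'E'
from h import *
plan([(.433,.067,.10,72.3),(.433,.067,.003,72.3)])
E
```

```text
t 2.18 tcp [ 0.4384 -0.006   0.1668] x-yaw 65.06 F [ 0.92  0.37 -1.04] w 0.0854 g 0.0
(0.433, 0.067, 0.1, 72.3) off [0.426, -0.238, 0.445] rot [-0.0, 0.0, -0.063]
(0.433, 0.067, 0.003, 72.3) off [0.0, -0.0, 0.647] rot [0.0, 0.0, 0.0]
```

Emit:
drive_tool(rows=[{"offset":[0.21,-0.12,0.22],"rotation":[0,0,-0.03],"claw":1},{"offset":[0.425,-0.24,0.445],"rotation":[0,0,-0.063],"claw":1},{"offset":[0.425,-0.24,0.445],"rotation":[0,0,-0.063],"claw":1},{"offset":[0.425,-0.24,0.445],"rotation":[0,0,-0.063],"claw":1},{"offset":[0.425,-0.24,0.445],"rotation":[0,0,-0.063],"claw":1}])

```text
clock: 2.6
tcp_pos: [0.4336, 0.0641, 0.0997]
orientation: [2.542, 1.846, -0.002]
contact_force: [0.3, -0.8, -0.7]
grip_width: 0.0854
gripper_force: 0.0
```

```bash
python3 - <<'E'
from h import *
from bench import grab_frame
f=grab_frame("wrist");P=cloud(f);fr=f["frame"].astype(int)
cv2.imwrite("pics/w1.png",f["frame"][...,::-1])
m=(fr.max(-1)<70)&(P[...,2]>.006)&(P[...,2]<.03)
k,lab,st,ce=cv2.connectedComponentsWithStats(m.astype(np.uint8))
for i in range(1,k):
    if st[i,4]>200:
        q=P[lab==i]; print(st[i],np.median(q[:,2]),cv2.minAreaRect(q[:,:2].astype(np.float32)))
plan([(.433,.067,.003,72.3)])
E
```

```text
[375   0  20 102 264] 0.014235255030346701 ((0.5410360097885132, 0.15238019824028015), (0.06581533700227737, 0.0015424630837514997), 66.8689193725586)
[374   0  31 147 914] 0.026371413096497452 ((0.5355139970779419, 0.13547635078430176), (0.09193847328424454, 0.004540868103504181), 68.58711242675781)
[ 262  173   24  120 2754] 0.01817335657358153 ((0.4248834550380707, 0.046622760593891144), (0.1026742234826088, 0.018692567944526672), 72.4181137084961)
[451 248  27  66 871] 0.0178327529428502 ((0.5666579008102417, -0.047755517065525055), (0.002109406515955925, 0.06762351840734482), 1.3883942365646362)
t 2.65 tcp [0.434  0.0637 0.1002] x-yaw 71.92 F [-0.24 -0.63 -0.09] w 0.0856 g 0.0
(0.433, 0.067, 0.003, 72.3) off [0.019, -0.014, 0.648] rot [0.0, 0.0, -0.003]
```

View pics/w1.png

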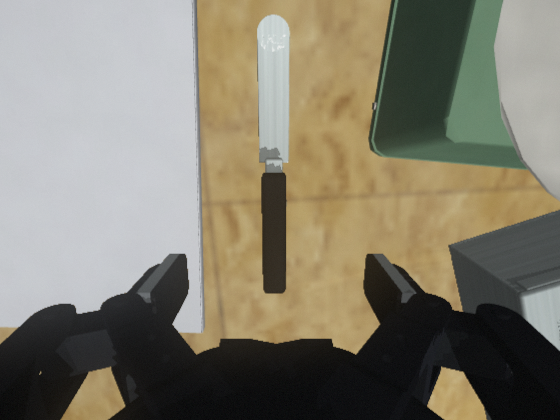

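The wrist view shows the knife upright in the picture, with its tip at (273,20) and its handle at (262–286, 173–292), centred between the fingers. The caddy's front wall is at lower right. The handle top measures 18 mm high, which matches the text, so I grasp.

Emit:
drive_tool(rows=[{"offset":[0.033,-0.024,0.2],"rotation":[0,0,-0.003],"claw":1},{"offset":[0.033,-0.024,0.4],"rotation":[0,0,-0.003],"claw":1},{"offset":[0.033,-0.024,0.54],"rotation":[0,0,-0.003],"claw":1},{"offset":[0.033,-0.024,0.62],"rotation":[0,0,-0.003],"claw":1},{"offset":[0.033,-0.024,0.645],"rotation":[0,0,-0.003],"claw":1},{"offset":[0.033,-0.024,0.645],"rotation":[0,0,-0.003],"claw":0},{"offset":[0.033,-0.024,0.645],"rotation":[0,0,-0.003],"claw":0},{"offset":[0.033,-0.024,0.645],"rotation":[0,0,-0.003],"claw":0},{"offset":[0.033,-0.024,0.645],"rotation":[0,0,-0.003],"claw":0},{"offset":[0.033,-0.024,0.645],"rotation":[0,0,-0.003],"claw":0},{"offset":[0.033,-0.024,0.645],"rotation":[0,0,-0.003],"claw":0},{"offset":[0.033,-0.024,0.645],"rotation":[0,0,-0.003],"claw":0},{"offset":[0.033,-0.024,0.645],"rotation":[0,0,-0.003],"claw":0},{"offset":[0.033,-0.024,0.645],"rotation":[0,0,-0.003],"claw":0},{"offset":[0.033,-0.024,0.645],"rotation":[0,0,-0.003],"claw":0}], force=100)

```text
clock: 3.9
tcp_pos: [0.4317, 0.0719, 0.0044]
orientation: [2.533, 1.856, 0.002]
contact_force: [-1.6, -0.9, 13.8]
grip_width: 0.0171
gripper_force: 98.2
```

```bash
python3 - <<'E'
from h import *
plan([(.433,.0,.12,45),(.432,-.09,.10,15),(.41,-.147,.0725,1.4),(.44,-.147,.0725,1.4)])
E
```

```text
t 3.9 tcp [0.4317 0.0719 0.0044] x-yaw 72.47 F [-1.62 -0.91 13.76] w 0.0171 g 98.24311852455139
(0.433, 0.0, 0.12, 45) off [-0.454, 0.154, -0.77] rot [0.001, -0.0, 0.24]
(0.432, -0.09, 0.1, 15) off [-0.429, 0.42, 0.133] rot [-0.0, -0.0, 0.262]
(0.41, -0.147, 0.0725, 1.4) off [-0.24, 0.329, 0.183] rot [0.0, -0.0, 0.119]
(0.44, -0.147, 0.0725, 1.4) off [0.2, 0.005, 0.0] rot [0.0, 0.0, 0.0]
```

```bash
python3 - <<'E'
from h import *
for n in("scene","top"):
    f=np.load(n+"0.npz");P=cloud(f)
    m=(P[...,2]>.03)&(P[...,0]>.25)&(P[...,0]<.55)&(P[...,1]<-.08)&(P[...,1]>-.35)
    k,lab,st,ce=cv2.connectedComponentsWithStats(m.astype(np.uint8))
    for i in range(1,k):
        if st[i,4]>60:
            q=P[lab==i]; 
            for a in(0,.03,.07):
                z=q[:,2].max()
            t=q[q[:,2]>.05] if z>.06 else q
            print(n,st[i],"zmax",z.round(3),"min",t.min(0).round(3),"max",t.max(0).round(3))
E
```

```text
scene [ 226  287   35   60 1307] zmax 0.113 min [ 0.318 -0.235  0.05 ] max [ 0.411 -0.152  0.113]
scene [290 315  20  16 187] zmax 0.04 min [ 0.448 -0.271  0.03 ] max [ 0.486 -0.237  0.04 ]
scene [307 351  13  13 136] zmax 0.047 min [ 0.431 -0.346  0.04 ] max [ 0.456 -0.321  0.047]
top [353 233  11  13  89] zmax 0.042 min [ 0.451 -0.27   0.03 ] max [ 0.486 -0.239  0.042]
top [382 242   9   9  64] zmax 0.049 min [ 0.433 -0.346  0.038] max [ 0.457 -0.321  0.049]
top [323 258  19  17 242] zmax 0.104 min [ 0.368 -0.19   0.05 ] max [ 0.413 -0.148  0.104]
top [337 275  22  17 299] zmax 0.112 min [ 0.321 -0.233  0.052] max [ 0.365 -0.187  0.112]
```

```bash
python3 - <<'E'
from h import *
plan([(.430,.06,.10,68),(.428,-.01,.11,40),(.425,-.07,.10,5),(.421,-.108,.0725,-14)])
E
```

```text
t 3.9 tcp [0.4317 0.0719 0.0044] x-yaw 72.47 F [-1.62 -0.91 13.76] w 0.0171 g 98.24311852455139
(0.43, 0.06, 0.1, 68) off [-0.079, 0.014, -0.637] rot [0.001, -0.0, 0.039]
(0.428, -0.01, 0.11, 40) off [-0.438, 0.162, -0.067] rot [0.0, -0.0, 0.244]
(0.425, -0.07, 0.1, 5) off [-0.272, 0.294, 0.067] rot [0.0, -0.0, 0.305]
(0.421, -0.108, 0.0725, -14) off [-0.049, 0.25, 0.183] rot [0.0, -0.0, 0.166]
```

Emit:
drive_tool(rows=[{"offset":[0,0,-0.1],"rotation":[0,0,0],"claw":0},{"offset":[-0.02,0,-0.25],"rotation":[0,0,0.01],"claw":0},{"offset":[-0.05,0.01,-0.45],"rotation":[0,0,0.025],"claw":0},{"offset":[-0.08,0.015,-0.635],"rotation":[0,0,0.039],"claw":0},{"offset":[-0.08,0.015,-0.635],"rotation":[0,0,0.039],"claw":0}])

```text
clock: 4.32
tcp_pos: [0.4322, 0.0597, 0.1028]
orientation: [2.604, 1.751, 0.01]
contact_force: [1.0, -0.2, -0.5]
grip_width: 0.0175
gripper_force: 98.4
```

Emit:
drive_tool(rows=[{"offset":[-0.11,0.04,-0.02],"rotation":[0,0,0.06],"claw":0},{"offset":[-0.22,0.08,-0.04],"rotation":[0,0,0.12],"claw":0},{"offset":[-0.33,0.12,-0.06],"rotation":[0,0,0.18],"claw":0},{"offset":[-0.44,0.16,-0.067],"rotation":[0,0,0.244],"claw":0},{"offset":[-0.44,0.16,-0.067],"rotation":[0,0,0.244],"claw":0}])

```text
clock: 4.73
tcp_pos: [0.4265, -0.0137, 0.1085]
orientation: [2.956, 1.06, -0.002]
contact_force: [-0.3, -0.5, -0.4]
grip_width: 0.0171
gripper_force: 98.4
```

Emit:
drive_tool(rows=[{"offset":[-0.05,0.06,0.01],"rotation":[0,0,0.06],"claw":0},{"offset":[-0.11,0.12,0.03],"rotation":[0,0,0.12],"claw":0},{"offset":[-0.16,0.18,0.05],"rotation":[0,0,0.18],"claw":0},{"offset":[-0.22,0.24,0.06],"rotation":[0,0,0.24],"claw":0},{"offset":[-0.27,0.295,0.067],"rotation":[0,0,0.305],"claw":0},{"offset":[-0.27,0.295,0.067],"rotation":[0,0,0.305],"claw":0}])

```text
clock: 5.23
tcp_pos: [0.4239, -0.0717, 0.098]
orientation: [3.138, 0.132, -0.002]
contact_force: [0.1, -0.5, -0.2]
grip_width: 0.0178
gripper_force: 98.4
```

Emit:
drive_tool(rows=[{"offset":[-0.02,0.08,0.06],"rotation":[0,0,0.055],"claw":0},{"offset":[-0.03,0.16,0.12],"rotation":[0,0,0.11],"claw":0},{"offset":[-0.05,0.25,0.18],"rotation":[0,0,0.166],"claw":0},{"offset":[-0.05,0.25,0.18],"rotation":[0,0,0.166],"claw":0},{"offset":[-0.05,0.25,0.18],"rotation":[0,0,0.166],"claw":0}])

```text
clock: 5.65
tcp_pos: [0.4201, -0.1075, 0.0712]
orientation: [-3.119, 0.372, 0.002]
contact_force: [-0.6, 0.1, -0.4]
grip_width: 0.0174
gripper_force: 98.4
```

```bash
python3 - <<'E'
from h import *
from bench import grab_frame
plan([(.421,-.108,.0725,-14),(.464,-.108,.0725,-14)])
for n in("scene","top","wrist"):
    f=grab_frame(n);np.savez(n+"2.npz",**f)
w=np.load("wrist2.npz")["frame"];s=np.load("scene2.npz")["frame"][200:300,190:350]
a=np.hstack([cv2.resize(w,(400,300)),cv2.resize(s,(400,300),interpolation=cv2.INTER_CUBIC)])
cv2.imwrite("pics/m2.png",a[...,::-1])
E
```

```text
t 5.65 tcp [ 0.4201 -0.1075  0.0712] x-yaw -13.59 F [-0.62  0.12 -0.43] w 0.0174 g 98.42588782310486
(0.421, -0.108, 0.0725, -14) off [0.007, 0.002, -0.009] rot [-0.0, 0.001, 0.004]
(0.464, -0.108, 0.0725, -14) off [0.278, -0.069, -0.0] rot [0.0, 0.0, 0.0]
```

View pics/m2.png

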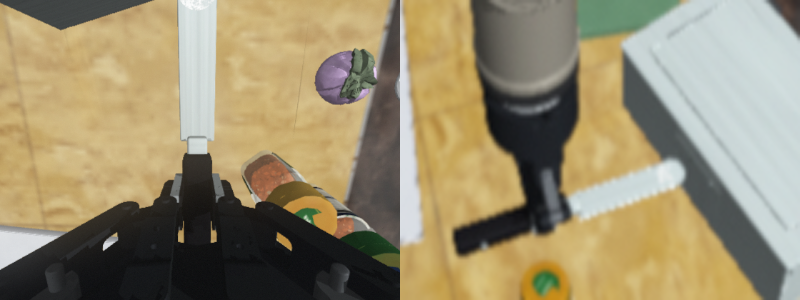

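The left (wrist) half shows the blade running straight ahead to the caddy front at (195,5), with the jars clear to the right. The right (scene) half shows the tip at (675,172), close to the front wall. I check the blade's height against the slot with depth.

```bash
python3 - <<'E'
from h import *
for n in("scene","top","wrist"):
    f=np.load(n+"2.npz");P=cloud(f)
    m=(P[...,0]>.458)&(P[...,0]<.562)&(P[...,1]>-.165)&(P[...,1]<-.1)&(P[...,2]>.04)&(P[...,2]<.1)&(f["frame"].min(-1)>140)
    q=P[m]
    if len(q)>20:
        A=np.c_[q[:,0]-.55,np.ones(len(q))];c=np.linalg.lstsq(A,q[:,2],rcond=None)[0];r=cv2.minAreaRect(q[:,:2].astype(np.float32))
        print(n,len(q),"slope",c[0].round(3),"z@.55",c[1].round(4),"min",q.min(0).round(4),"max",q.max(0).round(4),r)
    g=(P[...,0]>.55)&(P[...,0]<.6)&(P[...,1]<-.03)&(P[...,1]>-.25)&(P[...,2]>.015)&(P[...,2]<.055)
    q=P[g]
    if len(q)>20:
        c=np.polyfit(q[:,1]+.14,q[:,0],1);print(n,"face",len(q),c.round(4))
    l=(P[...,2]>.075)&(P[...,2]<.1)&(P[...,0]>.6)&(P[...,0]<.7)&(P[...,1]<-.05)&(P[...,1]>-.22)
    if l.sum()>20: print(n,"lid z",np.median(P[l][:,2]).round(4))
E
```

```text
scene 386 slope -0.005 z@.55 0.0707 min [ 0.4582 -0.149   0.0663] max [ 0.5552 -0.1049  0.0749] ((0.5052521228790283, -0.12841400504112244), (0.025270411744713783, 0.101706862449646), 76.21485900878906)
scene face 572 [-0.0327  0.5714]
scene lid z 0.0878
top 144 slope 0.015 z@.55 0.0707 min [ 0.5047 -0.1476  0.0639] max [ 0.5539 -0.1169  0.0762] ((0.528279721736908, -0.1327899992465973), (0.023622911423444748, 0.05235099419951439), 77.14080047607422)
top face 156 [-0.0322  0.5723]
top lid z 0.0868
wrist 9467 slope -0.001 z@.55 0.0706 min [ 0.458  -0.1463  0.0683] max [ 0.5385 -0.1045  0.073 ] ((0.4959198236465454, -0.125350683927536), (0.023666609078645706, 0.08306057006120682), 76.36767578125)
wrist face 2002 [-0.029   0.5698]
```

The blade is level, with its top at 0.0706, but it sits low in the slot relative to the lid. I raise it 4 mm and slide it in about 43 mm.

Emit:
drive_tool(rows=[{"offset":[0,0,-0.027],"rotation":[0,0,0],"claw":0},{"offset":[0.02,-0.005,-0.027],"rotation":[0,0,0],"claw":0},{"offset":[0.06,-0.014,-0.027],"rotation":[0,0,0],"claw":0},{"offset":[0.1,-0.024,-0.027],"rotation":[0,0,0],"claw":0},{"offset":[0.14,-0.034,-0.027],"rotation":[0,0,0],"claw":0},{"offset":[0.18,-0.043,-0.027],"rotation":[0,0,0],"claw":0},{"offset":[0.22,-0.053,-0.027],"rotation":[0,0,0],"claw":0},{"offset":[0.26,-0.062,-0.027],"rotation":[0,0,0],"claw":0},{"offset":[0.28,-0.067,-0.027],"rotation":[0,0,0],"claw":0},{"offset":[0.28,-0.067,-0.027],"rotation":[0,0,0],"claw":0}])

```text
clock: 6.63
tcp_pos: [0.4646, -0.1086, 0.0756]
orientation: [-3.118, 0.381, -0.001]
contact_force: [0.5, -1.0, -0.3]
grip_width: 0.0175
gripper_force: 98.4
```

```bash
python3 - <<'E'
from h import *
H=(.723,.078);r=.124;o=np.array([-.1345,.0])
ws=[]
for th in np.radians([10,20,30,40,50,60,70,80,90,100]):
    ws.append((.723-r*np.cos(th)-.1345,-.1075,.078+r*np.sin(th)))
from bench import get_obs
o=get_obs();p=o["tcp_pos"];R=Rot.from_rotvec(o["orientation"])
plan([])
print(Rot.as_matrix(R)[:,0].round(3))
for w in ws: print(np.round(w,4),(R.inv().apply(np.array(w)-p)/.15).round(3).tolist())
E
```

```text
t 6.63 tcp [ 0.4646 -0.1086  0.0756] x-yaw -13.92 F [ 0.52 -1.05 -0.34] w 0.0175 g 98.42738270759583
[ 0.971 -0.241  0.001]
[ 0.4664 -0.1075  0.0995] [0.01, -0.01, -0.16]
[ 0.472  -0.1075  0.1204] [0.046, -0.019, -0.299]
[ 0.4811 -0.1075  0.14  ] [0.106, -0.033, -0.429]
[ 0.4935 -0.1075  0.1577] [0.186, -0.053, -0.547]
[ 0.5088 -0.1075  0.173 ] [0.285, -0.078, -0.649]
[ 0.5265 -0.1075  0.1854] [0.399, -0.106, -0.732]
[ 0.5461 -0.1075  0.1945] [0.526, -0.138, -0.793]
[ 0.567  -0.1075  0.2001] [0.661, -0.171, -0.83]
[ 0.5885 -0.1075  0.202 ] [0.801, -0.206, -0.842]
[ 0.61   -0.1075  0.2001] [0.94, -0.24, -0.83]
```

It went in with no contact force. Now I lever in arc steps.

Emit:
drive_tool(rows=[{"offset":[0,0,-0.03],"rotation":[0,0,0],"claw":0},{"offset":[0,0,-0.06],"rotation":[0,0,0],"claw":0},{"offset":[0.003,-0.003,-0.1],"rotation":[0,0,0],"claw":0},{"offset":[0.01,-0.006,-0.16],"rotation":[0,0,0],"claw":0},{"offset":[0.025,-0.012,-0.23],"rotation":[0,0,0],"claw":0},{"offset":[0.046,-0.018,-0.3],"rotation":[0,0,0],"claw":0},{"offset":[0.075,-0.025,-0.365],"rotation":[0,0,0],"claw":0},{"offset":[0.106,-0.033,-0.43],"rotation":[0,0,0],"claw":0},{"offset":[0.106,-0.033,-0.43],"rotation":[0,0,0],"claw":0}], force=115)

```text
clock: 7.38
tcp_pos: [0.4811, -0.1077, 0.1422]
orientation: [3.118, -0.381, 0.003]
contact_force: [-0.6, -0.4, -2.2]
grip_width: 0.0168
gripper_force: 117.6
```

```bash
python3 - <<'E'
from h import *
from bench import grab_frame
plan([])
f=grab_frame("scene");np.savez("scene3.npz",**f)
P=cloud(f)
m=(P[...,0]>.56)&(P[...,0]<.74)&(P[...,1]<-.19)&(P[...,1]>-.25)&(P[...,2]>.07)&(P[...,2]<.3)
q=P[m];print(len(q),np.polyfit(q[:,0],q[:,2],1))
cv2.imwrite("pics/s3.png",cv2.resize(f["frame"][130:330,180:420],(720,600))[...,::-1])
E
```

```text
t 7.38 tcp [ 0.4811 -0.1077  0.1422] x-yaw -13.94 F [-0.58 -0.39 -2.15] w 0.0168 g 117.59439468383789
1049 [-0.25827562  0.29088062]
```

View pics/s3.png

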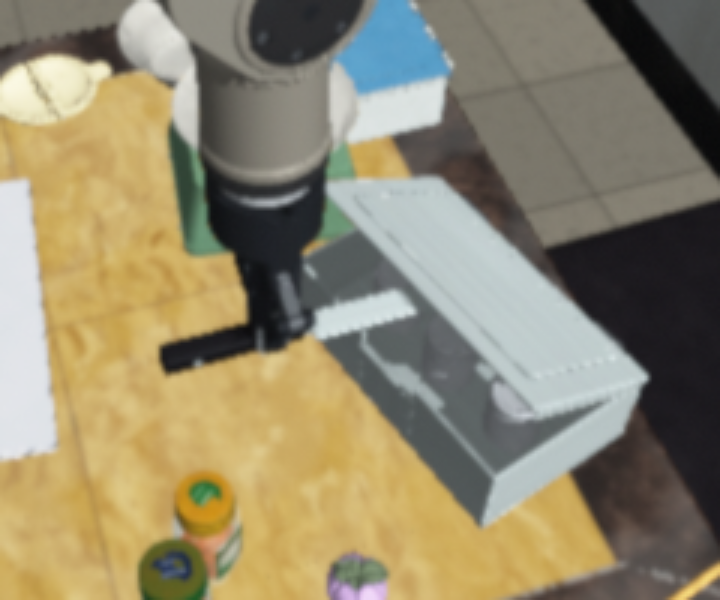

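The lid is up on the blade, with the tip at (412,303) under it and the gripper clear. I continue along the arc.

Emit:
drive_tool(rows=[{"offset":[0.04,-0.01,-0.06],"rotation":[0,0,0],"claw":0},{"offset":[0.08,-0.02,-0.117],"rotation":[0,0,0],"claw":0},{"offset":[0.13,-0.032,-0.17],"rotation":[0,0,0],"claw":0},{"offset":[0.18,-0.045,-0.22],"rotation":[0,0,0],"claw":0},{"offset":[0.235,-0.059,-0.263],"rotation":[0,0,0],"claw":0},{"offset":[0.293,-0.073,-0.302],"rotation":[0,0,0],"claw":0},{"offset":[0.355,-0.089,-0.335],"rotation":[0,0,0],"claw":0},{"offset":[0.42,-0.105,-0.363],"rotation":[0,0,0],"claw":0},{"offset":[0.487,-0.121,-0.384],"rotation":[0,0,0],"claw":0},{"offset":[0.555,-0.138,-0.4],"rotation":[0,0,0],"claw":0},{"offset":[0.625,-0.155,-0.408],"rotation":[0,0,0],"claw":0},{"offset":[0.695,-0.173,-0.41],"rotation":[0,0,0],"claw":0},{"offset":[0.765,-0.19,-0.408],"rotation":[0,0,0],"claw":0},{"offset":[0.834,-0.207,-0.4],"rotation":[0,0,0],"claw":0},{"offset":[0.9,-0.223,-0.39],"rotation":[0,0,0],"claw":0},{"offset":[0.96,-0.238,-0.375],"rotation":[0,0,0],"claw":0},{"offset":[0.96,-0.238,-0.375],"rotation":[0,0,0],"claw":0}])

```text
clock: 8.85
tcp_pos: [0.6308, -0.1075, 0.196]
orientation: [-3.118, 0.38, -0.003]
contact_force: [-0.3, 1.0, -1.2]
grip_width: 0.0167
gripper_force: 117.8
```

```bash
python3 - <<'E'
from h import *
from bench import grab_frame
plan([(.55,-.09,.20,0),(.46,-.04,.17,35),(.435,.03,.10,68),(.435,.04,.005,72)])
f=grab_frame("scene");g=grab_frame("top")
P=cloud(f)
m=(P[...,0]>.70)&(P[...,0]<.82)&(P[...,1]<-.03)&(P[...,1]>-.25)&(P[...,2]>.11)&(P[...,2]<.24)
q=P[m];print(len(q),np.polyfit(q[:,2]-.078,q[:,0],1))
a=np.hstack([cv2.resize(f["frame"],(400,300)),cv2.resize(g["frame"],(400,300))])
cv2.imwrite("pics/s4.png",a[...,::-1])
E
```

```text
t 8.85 tcp [ 0.6308 -0.1075  0.196 ] x-yaw -13.91 F [-0.29  1.   -1.21] w 0.0167 g 117.7836799621582
(0.55, -0.09, 0.2, 0) off [-0.551, 0.016, -0.028] rot [-0.0, -0.001, -0.121]
(0.46, -0.04, 0.17, 35) off [-0.6, -0.333, 0.2] rot [0.0, 0.0, -0.305]
(0.435, 0.03, 0.1, 68) off [0.131, -0.478, 0.467] rot [-0.0, 0.0, -0.288]
(0.435, 0.04, 0.005, 72) off [0.062, -0.025, 0.633] rot [0.0, 0.0, -0.035]
3915 [0.3116517  0.72730405]
```

View pics/s4.png

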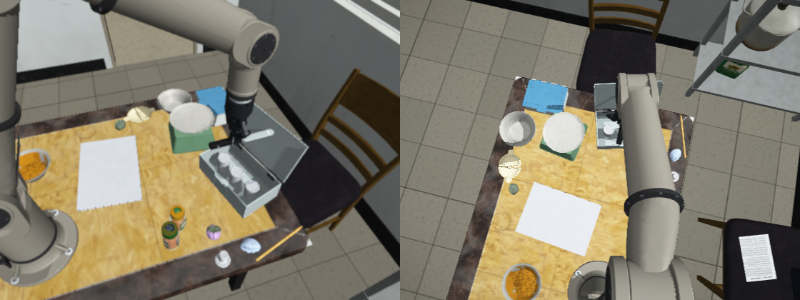

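The lid now leans back about 17° past upright, and the three tins are visible in the caddy. I take the knife back to the open table.

```bash
python3 - <<'E'
from h import *
plan([(.51,-.105,.195,-14),(.435,-.07,.17,10),(.43,-.02,.12,45),(.432,.035,.04,70),(.4325,.045,.0045,72.4)])
E
```

```text
t 8.95 tcp [ 0.6291 -0.1078  0.1962] x-yaw -13.94 F [ 0.39 -0.31 -0.72] w 0.0168 g 117.78273224830627
(0.51, -0.105, 0.195, -14) off [-0.775, 0.173, 0.008] rot [0.0, -0.0, 0.001]
(0.435, -0.07, 0.17, 10) off [-0.542, -0.105, 0.167] rot [-0.0, 0.0, -0.209]
(0.43, -0.02, 0.12, 45) off [0.025, -0.334, 0.333] rot [0.0, 0.0, -0.305]
(0.432, 0.035, 0.04, 70) off [0.269, -0.25, 0.533] rot [-0.0, 0.0, -0.218]
(0.4325, 0.045, 0.0045, 72.4) off [0.064, -0.02, 0.237] rot [0.0, 0.0, -0.021]
```

Emit:
drive_tool(rows=[{"offset":[-0.1,0.02,0],"rotation":[0,0,0],"claw":0},{"offset":[-0.3,0.065,0],"rotation":[0,0,0],"claw":0},{"offset":[-0.55,0.12,0],"rotation":[0,0,0],"claw":0},{"offset":[-0.775,0.17,0],"rotation":[0,0,0],"claw":0},{"offset":[-0.775,0.17,0],"rotation":[0,0,0],"claw":0}])

```text
clock: 9.37
tcp_pos: [0.5018, -0.1052, 0.1954]
orientation: [3.117, -0.384, -0.011]
contact_force: [-1.2, -0.1, -1.2]
grip_width: 0.0167
gripper_force: 117.8
```

Emit:
drive_tool(rows=[{"offset":[-0.13,-0.02,0.03],"rotation":[0,0,-0.05],"claw":0},{"offset":[-0.27,-0.05,0.07],"rotation":[0,0,-0.1],"claw":0},{"offset":[-0.41,-0.08,0.12],"rotation":[0,0,-0.15],"claw":0},{"offset":[-0.54,-0.105,0.167],"rotation":[0,0,-0.209],"claw":0},{"offset":[-0.54,-0.105,0.167],"rotation":[0,0,-0.209],"claw":0}])

```text
clock: 9.78
tcp_pos: [0.4304, -0.0686, 0.1702]
orientation: [-3.128, -0.285, 0.007]
contact_force: [0.0, -0.2, -1.1]
grip_width: 0.0168
gripper_force: 117.8
```

Emit:
drive_tool(rows=[{"offset":[0.005,-0.06,0.06],"rotation":[0,0,-0.06],"claw":0},{"offset":[0.01,-0.12,0.12],"rotation":[0,0,-0.12],"claw":0},{"offset":[0.015,-0.18,0.18],"rotation":[0,0,-0.18],"claw":0},{"offset":[0.02,-0.25,0.26],"rotation":[0,0,-0.24],"claw":0},{"offset":[0.025,-0.334,0.333],"rotation":[0,0,-0.305],"claw":0},{"offset":[0.025,-0.334,0.333],"rotation":[0,0,-0.305],"claw":0}])

```text
clock: 10.28
tcp_pos: [0.4291, -0.0179, 0.1203]
orientation: [-2.898, -1.21, 0.002]
contact_force: [-0.1, 0.2, -1.0]
grip_width: 0.0169
gripper_force: 117.8
```

Emit:
drive_tool(rows=[{"offset":[0.07,-0.06,0.13],"rotation":[0,0,-0.055],"claw":0},{"offset":[0.14,-0.12,0.27],"rotation":[0,0,-0.11],"claw":0},{"offset":[0.2,-0.18,0.4],"rotation":[0,0,-0.165],"claw":0},{"offset":[0.27,-0.25,0.533],"rotation":[0,0,-0.218],"claw":0},{"offset":[0.27,-0.25,0.533],"rotation":[0,0,-0.218],"claw":0},{"offset":[0.27,-0.25,0.533],"rotation":[0,0,-0.218],"claw":0}])

```text
clock: 10.78
tcp_pos: [0.4321, 0.0353, 0.0413]
orientation: [-2.577, -1.796, 0.002]
contact_force: [0.2, -0.2, 1.0]
grip_width: 0.017
gripper_force: 117.8
```

```bash
python3 - <<'E'
from h import *
from bench import grab_frame
plan([(.4325,.045,.0045,72.4)])
f=grab_frame("wrist");P=cloud(f)
m=(P[...,0]>.445)&(P[...,0]<.52)&(P[...,1]>.07)&(P[...,1]<.2)&(P[...,2]>.02)&(P[...,2]<.06)&(f["frame"].min(-1)>120)
q=P[m];d=q[:,:2]@[.302,.953];c=np.polyfit(d-d.mean(),q[:,2],1);n=q[:,:2]@[.953,-.302]
print(len(q),"slope",c[0],"z",c[1],"across",np.polyfit(n-n.mean(),q[:,2],1)[0],np.ptp(d))
E
```

```text
t 10.78 tcp [0.4321 0.0353 0.0413] x-yaw 69.74 F [ 0.16 -0.18  0.99] w 0.017 g 117.79794573783875
(0.4325, 0.045, 0.0045, 72.4) off [0.062, -0.02, 0.246] rot [-0.0, 0.0, -0.023]
8584 slope -0.0036251282507222824 z 0.03995007040312097 across -0.01584316104030647 0.08207665959641772
```

The blade is still level in the grip, so I lay it down and release.

Emit:
drive_tool(rows=[{"offset":[0.03,-0.01,0.09],"rotation":[0,0,-0.012],"claw":0},{"offset":[0.06,-0.02,0.17],"rotation":[0,0,-0.023],"claw":0},{"offset":[0.06,-0.02,0.22],"rotation":[0,0,-0.023],"claw":0},{"offset":[0.06,-0.02,0.245],"rotation":[0,0,-0.023],"claw":0},{"offset":[0.06,-0.02,0.245],"rotation":[0,0,-0.023],"claw":0},{"offset":[0.06,-0.02,0.245],"rotation":[0,0,-0.023],"claw":0.6},{"offset":[0.06,-0.02,0.245],"rotation":[0,0,-0.023],"claw":1},{"offset":[0.06,-0.02,0.245],"rotation":[0,0,-0.023],"claw":1},{"offset":[0.06,-0.02,0.245],"rotation":[0,0,-0.023],"claw":1},{"offset":[0.06,-0.02,0.245],"rotation":[0,0,-0.023],"claw":1},{"offset":[0.06,-0.02,0.15],"rotation":[0,0,-0.023],"claw":1},{"offset":[0.06,-0.02,-0.1],"rotation":[0,0,-0.023],"claw":1},{"offset":[0.06,-0.02,-0.4],"rotation":[0,0,-0.023],"claw":1},{"offset":[0.06,-0.02,-0.7],"rotation":[0,0,-0.023],"claw":1},{"offset":[0.06,-0.02,-0.9],"rotation":[0,0,-0.023],"claw":1},{"offset":[0.06,-0.02,-0.9],"rotation":[0,0,-0.023],"claw":1}], force=60)

```text
clock: 12.17
tcp_pos: [0.4362, 0.046, 0.1831]
orientation: [2.527, 1.855, 0.016]
contact_force: [1.1, 0.5, -0.8]
grip_width: 0.0854
gripper_force: 0.0
```

```bash
python3 - <<'E'
from h import *
from bench import grab_frame
plan([(.52,-.03,.2,82),(.57,-.1,.2,91.5)])
fs={}
for n in("wrist","top","scene"):
    f=grab_frame(n);P=cloud(f);fs[n]=f;np.savez(n+"5.npz",**f)
    # knife
    m=(P[...,0]>.38)&(P[...,0]<.52)&(P[...,1]>-.06)&(P[...,1]<.21)&(P[...,2]>.011)&(P[...,2]<.03)&(f["frame"].max(-1)<70)
    if m.sum()>30:
        q=P[m];print(n,"handle",np.median(q[:,2]).round(4),cv2.minAreaRect(q[:,:2].astype(np.float32)))
    # tins tops
    m=(P[...,0]>.59)&(P[...,0]<.70)&(P[...,1]>-.25)&(P[...,1]<-.03)&(P[...,2]>.052)&(P[...,2]<.074)
    k,lab,st,ce=cv2.connectedComponentsWithStats(m.astype(np.uint8))
    for i in range(1,k):
        if st[i,4]>60:
            q=P[lab==i];print(n,"tin",st[i].tolist(),np.median(q[:,2]).round(4),[np.round(v,4) for v in cv2.minEnclosingCircle(q[:,:2].astype(np.float32))])
a=np.hstack([cv2.resize(fs["scene"]["frame"][120:320,180:420],(400,333)),cv2.resize(fs["top"]["frame"][110:310,180:420],(400,333))])
cv2.imwrite("pics/m5.png",a[...,::-1])
E
```

```text
t 12.17 tcp [0.4362 0.046  0.1831] x-yaw 72.57 F [ 1.08  0.52 -0.78] w 0.0854 g 0.0
(0.52, -0.03, 0.2, 82) off [-0.315, 0.686, -0.107] rot [0.006, -0.002, -0.082]
(0.57, -0.1, 0.2, 91.5) off [-0.416, 0.395, 0.0] rot [0.0, 0.0, -0.083]
wrist handle 0.0182 ((0.44733142852783203, 0.04784158617258072), (0.17195695638656616, 0.05306968092918396), 50.05588912963867)
wrist tin [479, 220, 54, 47, 1901] 0.061 [array([ 0.6393, -0.0638]), np.float64(0.0238)]
wrist tin [488, 282, 50, 39, 1170] 0.061 [array([ 0.6399, -0.135 ]), np.float64(0.024)]
top tin [332, 170, 16, 16, 198] 0.0604 [array([ 0.6493, -0.2063]), np.float64(0.0236)]
top tin [308, 173, 16, 16, 191] 0.0612 [array([ 0.6422, -0.1344]), np.float64(0.0232)]
top tin [284, 174, 16, 15, 194] 0.0603 [array([ 0.6416, -0.0629]), np.float64(0.0229)]
scene handle 0.0192 ((0.42289814352989197, 0.014842581003904343), (0.0994499921798706, 0.014983581379055977), 72.69527435302734)
scene tin [305, 214, 18, 17, 244] 0.0619 [array([ 0.6402, -0.0634]), np.float64(0.0241)]
scene tin [322, 233, 19, 18, 270] 0.0615 [array([ 0.6416, -0.1356]), np.float64(0.0243)]
scene tin [343, 253, 20, 18, 299] 0.0617 [array([ 0.6491, -0.2078]), np.float64(0.0239)]
```

View pics/m5.png

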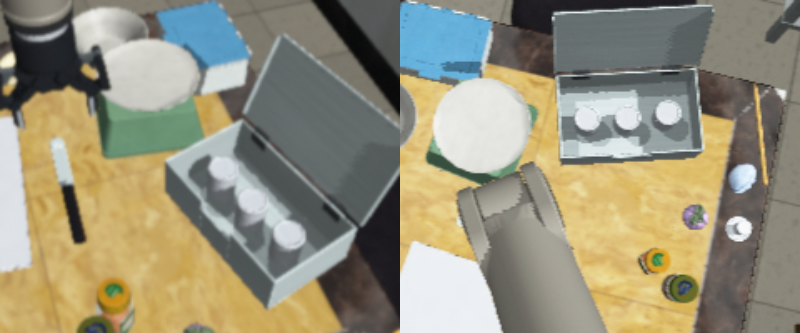

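The knife lies flat on the table at about (65,190) in the left half, and the lid stands leaning back. The three tins are at (222,170), (250,203) and (288,237). Two or three views agree on them, with tops at 61–62 mm.

Emit:
drive_tool(rows=[{"offset":[-0.16,0.34,-0.05],"rotation":[0,0,-0.04],"claw":1},{"offset":[-0.315,0.685,-0.107],"rotation":[0,0,-0.082],"claw":0.8},{"offset":[-0.315,0.685,-0.107],"rotation":[0,0,-0.082],"claw":0.8},{"offset":[-0.315,0.685,-0.107],"rotation":[0,0,-0.082],"claw":0.8},{"offset":[-0.315,0.685,-0.107],"rotation":[0,0,-0.082],"claw":0.8}])

```text
clock: 12.73
tcp_pos: [0.5158, -0.0321, 0.1904]
orientation: [-2.372, -2.055, 0.003]
contact_force: [-0.0, 0.8, -0.5]
grip_width: 0.0685
gripper_force: 0.0
```

```bash
python3 - <<'E'
from h import *
plan([(.6405,-.0633,.12,91.5),(.6405,-.0633,.024,91.5)])
E
```

```text
t 12.73 tcp [ 0.5158 -0.0321  0.1904] x-yaw 81.8 F [-0.05  0.84 -0.52] w 0.0685 g 0.0
(0.6405, -0.0633, 0.12, 91.5) off [-0.087, 0.854, 0.466] rot [-0.002, -0.0, -0.085]
(0.6405, -0.0633, 0.024, 91.5) off [0.0, -0.0, 0.64] rot [0.0, 0.0, 0.0]
```

Emit:
drive_tool(rows=[{"offset":[-0.03,0.28,0.1],"rotation":[0,0,-0.03],"claw":0.8},{"offset":[-0.06,0.55,0.25],"rotation":[0,0,-0.06],"claw":0.8},{"offset":[-0.087,0.8,0.42],"rotation":[0,0,-0.085],"claw":0.8},{"offset":[-0.087,0.854,0.466],"rotation":[0,0,-0.085],"claw":0.8},{"offset":[-0.087,0.854,0.466],"rotation":[0,0,-0.085],"claw":0.8},{"offset":[-0.087,0.854,0.466],"rotation":[0,0,-0.085],"claw":0.8}])

```text
clock: 13.23
tcp_pos: [0.6392, -0.0601, 0.1197]
orientation: [-2.183, -2.252, 0.004]
contact_force: [-0.1, 0.2, 0.3]
grip_width: 0.068
gripper_force: 0.0
```

```bash
python3 - <<'E'
from h import *
from bench import grab_frame
plan([(.6405,-.0633,.024,91.5)])
f=grab_frame("wrist");P=cloud(f)
m=(P[...,0]>.59)&(P[...,0]<.70)&(P[...,1]>-.25)&(P[...,1]<-.03)&(P[...,2]>.054)&(P[...,2]<.07)
k,lab,st,ce=cv2.connectedComponentsWithStats(m.astype(np.uint8))
for i in range(1,k):
    if st[i,4]>200:
        q=P[lab==i];print("tin",st[i].tolist(),np.median(q[:,2]).round(4),[np.round(v,4) for v in cv2.minEnclosingCircle(q[:,:2].astype(np.float32))])
E
```

```text
t 13.23 tcp [ 0.6392 -0.0601  0.1197] x-yaw 91.79 F [-0.11  0.24  0.34] w 0.068 g 0.0
(0.6405, -0.0633, 0.024, 91.5) off [-0.023, 0.012, 0.638] rot [-0.003, -0.001, 0.003]
tin [248, 196, 64, 62, 3070] 0.061 [array([ 0.6404, -0.0635]), np.float64(0.0232)]
tin [247, 284, 59, 55, 2530] 0.0611 [array([ 0.6404, -0.1348]), np.float64(0.0233)]
```

Emit:
drive_tool(rows=[{"offset":[-0.023,0.01,0.15],"rotation":[-0.003,0,0.003],"claw":0.8},{"offset":[-0.023,0.01,0.35],"rotation":[-0.003,0,0.003],"claw":0.8},{"offset":[-0.023,0.01,0.5],"rotation":[-0.003,0,0.003],"claw":0.8},{"offset":[-0.023,0.01,0.6],"rotation":[-0.003,0,0.003],"claw":0.8},{"offset":[-0.023,0.01,0.64],"rotation":[-0.003,0,0.003],"claw":0.8},{"offset":[-0.023,0.01,0.64],"rotation":[-0.003,0,0.003],"claw":0.8},{"offset":[-0.023,0.01,0.64],"rotation":[-0.003,0,0.003],"claw":0.4},{"offset":[-0.023,0.01,0.64],"rotation":[-0.003,0,0.003],"claw":0.4},{"offset":[-0.023,0.01,0.64],"rotation":[-0.003,0,0.003],"claw":0.4},{"offset":[-0.023,0.01,0.64],"rotation":[-0.003,0,0.003],"claw":0.4},{"offset":[-0.023,0.01,0.64],"rotation":[-0.003,0,0.003],"claw":0.4},{"offset":[-0.023,0.01,0.64],"rotation":[-0.003,0,0.003],"claw":0.4}], force=50)

```text
clock: 14.28
tcp_pos: [0.6435, -0.0648, 0.0285]
orientation: [2.191, 2.244, 0.009]
contact_force: [-2.5, 0.4, 7.3]
grip_width: 0.0444
gripper_force: 52.6
```

Emit:
drive_tool(rows=[{"offset":[0,0,0],"rotation":[0,0,0],"claw":0.4},{"offset":[0,0,0],"rotation":[0,0,0],"claw":0.4}])

```text
clock: 14.45
tcp_pos: [0.6435, -0.0649, 0.0285]
orientation: [2.191, 2.244, 0.009]
contact_force: [-2.3, 0.8, 7.0]
grip_width: 0.0448
gripper_force: 52.6
```

```bash
python3 - <<'E'
from h import *
from bench import grab_frame,get_obs
plan([(.6405,-.0633,.024,91.5)])
o=get_obs();print(np.round(o["moment"],2),Rot.from_rotvec(o["orientation"]).as_matrix()[:,2].round(3))
f=grab_frame("wrist");P=cloud(f)
m=(P[...,0]>.58)&(P[...,0]<.71)&(P[...,1]>-.25)&(P[...,1]<-.03)&(P[...,2]>.054)&(P[...,2]<.07)
k,lab,st,ce=cv2.connectedComponentsWithStats(m.astype(np.uint8))
for i in range(1,k):
    if st[i,4]>200:
        q=P[lab==i];print("tin",st[i].tolist(),np.median(q[:,2]).round(4),[np.round(v,4) for v in cv2.minEnclosingCircle(q[:,:2].astype(np.float32))])
g=grab_frame("scene");cv2.imwrite("pics/h1.png",np.hstack([cv2.resize(f["frame"],(400,300)),cv2.resize(g["frame"][160:300,260:440],(400,300))])[...,::-1])
E
```

```text
t 14.45 tcp [ 0.6435 -0.0649  0.0285] x-yaw 91.37 F [-2.28  0.75  7.03] w 0.0448 g 52.61895999312401
(0.6405, -0.0633, 0.024, 91.5) off [0.011, -0.02, 0.03] rot [0.004, 0.0, -0.001]
[0.07 0.7  0.01] [ 0.008  0.    -1.   ]
tin [190, 231, 172, 104, 10399] 0.0611 [array([ 0.6421, -0.0583]), np.float64(0.0361)]
```

View pics/h1.png

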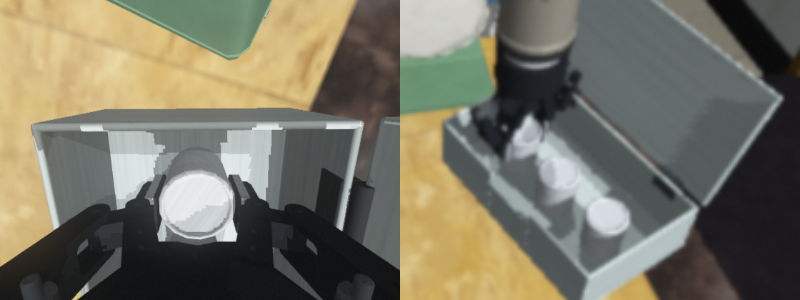

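The left (wrist) half shows tin 1 between the pads at (197,203), with the front finger linkage close to the caddy's front rim at (90,125). The 7 N probably comes from a light touch there. I lift straight up now and grasp the next tins about 8 mm higher.

Emit:
drive_tool(rows=[{"offset":[0,0,-0.06],"rotation":[0,0,0],"claw":0.4},{"offset":[0,0,-0.14],"rotation":[0,0,0],"claw":0.4},{"offset":[0,0,-0.24],"rotation":[0,0,0],"claw":0.4},{"offset":[0,0,-0.32],"rotation":[0,0,0],"claw":0.4},{"offset":[0,0,-0.32],"rotation":[0,0,0],"claw":0.4},{"offset":[0,0,-0.32],"rotation":[0,0,0],"claw":0.4},{"offset":[0,0,-0.32],"rotation":[0,0,0],"claw":0.4},{"offset":[0,0,-0.32],"rotation":[0,0,0],"claw":0.4},{"offset":[0,0,-0.32],"rotation":[0,0,0],"claw":0.4},{"offset":[0,0,-0.32],"rotation":[0,0,0],"claw":0.4},{"offset":[0,0,-0.32],"rotation":[0,0,0],"claw":0.4},{"offset":[0,0,-0.32],"rotation":[0,0,0],"claw":0.4},{"offset":[0,0,-0.32],"rotation":[0,0,0],"claw":0.4},{"offset":[0,0,-0.32],"rotation":[0,0,0],"claw":0.4},{"offset":[0,0,-0.32],"rotation":[0,0,0],"claw":0.4},{"offset":[0,0,-0.32],"rotation":[0,0,0],"claw":0.4},{"offset":[0,0,-0.32],"rotation":[0,0,0],"claw":0.4}])

```text
clock: 15.97
tcp_pos: [0.6424, -0.0651, 0.0746]
orientation: [2.192, 2.245, 0.007]
contact_force: [0.3, 0.6, -5.4]
grip_width: 0.0445
gripper_force: 52.7
```

```bash
python3 - <<'E'
from h import *
from bench import grab_frame,get_obs
plan([(.6405,-.0637,.030,91.5)])
print(np.round(get_obs()["tau"],2))
f=grab_frame("scene");g=grab_frame("wrist")
for n,f in(("s",f),("w",g)):
    P=cloud(f)
    m=(P[...,0]>.61)&(P[...,0]<.67)&(P[...,1]>-.11)&(P[...,1]<-.03)&(P[...,2]>.098)&(P[...,2]<.118)&(f["frame"].min(-1)>110)
    if m.sum()>20:q=P[m];print(n,len(q),np.median(q[:,2]),q.min(0),q.max(0),[np.round(v,4) for v in cv2.minEnclosingCircle(q[:,:2].astype(np.float32))])
E
```

```text
t 15.97 tcp [ 0.6424 -0.0651  0.0746] x-yaw 91.37 F [ 0.35  0.56 -5.41] w 0.0445 g 52.68798105418682
(0.6405, -0.0637, 0.03, 91.5) off [0.009, -0.014, 0.297] rot [0.003, -0.0, -0.001]
[-0.000e+00 -6.493e+01 -6.300e+00 -2.407e+01  1.000e-02 -3.000e-02
 -0.000e+00]
s 178 0.10768892085454382 [ 0.61268118 -0.08679516  0.09851783] [ 0.66988409 -0.05159681  0.11639325] [array([ 0.641 , -0.0707]), np.float64(0.0292)]
w 8765 0.10701146888527573 [ 0.61372669 -0.0866885   0.09800018] [ 0.66591999 -0.04015931  0.11552909] [array([ 0.6399, -0.0632]), np.float64(0.0276)]
```

Tin 1 reads 5.4 N, which suggests it is the heavy one. I lower it back.

Emit:
drive_tool(rows=[{"offset":[0,0,0.08],"rotation":[0,0,0],"claw":0.4},{"offset":[0,0,0.17],"rotation":[0,0,0],"claw":0.4},{"offset":[0,0,0.25],"rotation":[0,0,0],"claw":0.4},{"offset":[0,0,0.29],"rotation":[0,0,0],"claw":0.4},{"offset":[0,0,0.305],"rotation":[0,0,0],"claw":0.4},{"offset":[0,0,0.305],"rotation":[0,0,0],"claw":0.4},{"offset":[0,0,0.305],"rotation":[0,0,0],"claw":0.4}])

```text
clock: 16.65
tcp_pos: [0.6413, -0.0651, 0.0284]
orientation: [2.193, 2.246, 0.003]
contact_force: [-5.1, -0.5, 3.4]
grip_width: 0.0447
gripper_force: 53.6
```

Emit:
drive_tool(rows=[{"offset":[0,0,0],"rotation":[0,0,0],"claw":0.58},{"offset":[0,0,0],"rotation":[0,0,0],"claw":0.66},{"offset":[0,0,0],"rotation":[0,0,0],"claw":0.68},{"offset":[0,0,0],"rotation":[0,0,0],"claw":0.7},{"offset":[0,0,-0.1],"rotation":[0,0,0],"claw":0.7},{"offset":[0,0,-0.25],"rotation":[0,0,0],"claw":0.75},{"offset":[0,0,-0.45],"rotation":[0,0,0],"claw":0.75},{"offset":[0,0,-0.6],"rotation":[0,0,0],"claw":0.75},{"offset":[0,0,-0.6],"rotation":[0,0,0],"claw":0.75},{"offset":[0,0,-0.6],"rotation":[0,0,0],"claw":0.75}])

```text
clock: 17.48
tcp_pos: [0.6437, -0.0651, 0.1216]
orientation: [2.189, 2.242, 0.011]
contact_force: [-0.2, 1.1, -0.8]
grip_width: 0.0638
gripper_force: 0.0
```

```bash
cat > tins.py <<'E'
from h import *
from bench import grab_frame
def tins():
  for n in("wrist","scene","top"):
    f=grab_frame(n);P=cloud(f)
    m=(P[...,0]>.58)&(P[...,0]<.71)&(P[...,1]>-.25)&(P[...,1]<-.03)&(P[...,2]>.054)&(P[...,2]<.07)
    k,lab,st,ce=cv2.connectedComponentsWithStats(m.astype(np.uint8))
    for i in range(1,k):
      if st[i,4]>80:
        q=P[lab==i];print(n,st[i].tolist(),np.median(q[:,2]).round(4),[np.round(v,4) for v in cv2.minEnclosingCircle(q[:,:2].astype(np.float32))])
E
python3 - <<'E'
from tins import *
plan([(.6405,-.135,.11,91.5),(.6405,-.135,.034,91.5)]);tins()
E
```

```text
t 17.48 tcp [ 0.6437 -0.0651  0.1216] x-yaw 91.37 F [-0.19  1.09 -0.79] w 0.0638 g 0.0
(0.6405, -0.135, 0.11, 91.5) off [-0.465, -0.033, 0.077] rot [0.005, 0.0, -0.001]
(0.6405, -0.135, 0.034, 91.5) off [0.0, -0.0, 0.507] rot [0.0, 0.0, 0.0]
wrist [241, 188, 63, 63, 3049] 0.0611 [array([ 0.6403, -0.0637]), np.float64(0.0233)]
wrist [241, 276, 59, 56, 2525] 0.0611 [array([ 0.64  , -0.1349]), np.float64(0.0235)]
scene [305, 214, 18, 17, 236] 0.0616 [array([ 0.6396, -0.064 ]), np.float64(0.0239)]
scene [322, 233, 19, 18, 263] 0.0618 [array([ 0.6408, -0.1352]), np.float64(0.0239)]
scene [343, 253, 20, 18, 292] 0.0616 [array([ 0.648 , -0.2076]), np.float64(0.0239)]
```

Tin 1 is back in place to under 1 mm. On to tin 2.

Emit:
drive_tool(rows=[{"offset":[-0.2,-0.01,0.03],"rotation":[0.004,0,0],"claw":0.75},{"offset":[-0.4,-0.025,0.06],"rotation":[0.005,0,0],"claw":0.75},{"offset":[-0.465,-0.033,0.08],"rotation":[0.005,0,0],"claw":0.75},{"offset":[-0.465,-0.033,0.08],"rotation":[0.005,0,0],"claw":0.75},{"offset":[-0.465,-0.033,0.08],"rotation":[0.005,0,0],"claw":0.75},{"offset":[-0.465,-0.033,0.25],"rotation":[0.005,0,0],"claw":0.75},{"offset":[-0.465,-0.033,0.4],"rotation":[0.005,0,0],"claw":0.75},{"offset":[-0.465,-0.033,0.52],"rotation":[0.005,0,0],"claw":0.75},{"offset":[-0.465,-0.033,0.58],"rotation":[0.005,0,0],"claw":0.75},{"offset":[-0.465,-0.033,0.58],"rotation":[0.005,0,0],"claw":0.75}])

```text
clock: 18.47
tcp_pos: [0.6379, -0.1327, 0.0295]
orientation: [-2.187, -2.246, 0.007]
contact_force: [-0.1, -0.3, -0.0]
grip_width: 0.064
gripper_force: 0.0
```

Emit:
drive_tool(rows=[{"offset":[0,0,0],"rotation":[0,0,0],"claw":0.4},{"offset":[0,0,0],"rotation":[0,0,0],"claw":0.4},{"offset":[0,0,0],"rotation":[0,0,0],"claw":0.4},{"offset":[0,0,0],"rotation":[0,0,0],"claw":0.4},{"offset":[0,0,0],"rotation":[0,0,0],"claw":0.4},{"offset":[0,0,0],"rotation":[0,0,0],"claw":0.4},{"offset":[0,0,0],"rotation":[0,0,0],"claw":0.4}])

```text
clock: 19.05
tcp_pos: [0.6404, -0.1346, 0.0331]
orientation: [-2.194, -2.247, 0.002]
contact_force: [0.4, 2.1, 6.3]
grip_width: 0.0446
gripper_force: 52.0
```

The upward force appears only on closing, because the pads swing forward against the tin, so it isn't rim contact. I lift tin 2.

Emit:
drive_tool(rows=[{"offset":[0,0,-0.06],"rotation":[0,0,0],"claw":0.4},{"offset":[0,0,-0.14],"rotation":[0,0,0],"claw":0.4},{"offset":[0,0,-0.24],"rotation":[0,0,0],"claw":0.4},{"offset":[0,0,-0.32],"rotation":[0,0,0],"claw":0.4},{"offset":[0,0,-0.32],"rotation":[0,0,0],"claw":0.4},{"offset":[0,0,-0.32],"rotation":[0,0,0],"claw":0.4},{"offset":[0,0,-0.32],"rotation":[0,0,0],"claw":0.4},{"offset":[0,0,-0.32],"rotation":[0,0,0],"claw":0.4},{"offset":[0,0,-0.32],"rotation":[0,0,0],"claw":0.4},{"offset":[0,0,-0.32],"rotation":[0,0,0],"claw":0.4},{"offset":[0,0,-0.32],"rotation":[0,0,0],"claw":0.4},{"offset":[0,0,-0.32],"rotation":[0,0,0],"claw":0.4},{"offset":[0,0,-0.32],"rotation":[0,0,0],"claw":0.4},{"offset":[0,0,-0.32],"rotation":[0,0,0],"claw":0.4},{"offset":[0,0,-0.32],"rotation":[0,0,0],"claw":0.4},{"offset":[0,0,-0.32],"rotation":[0,0,0],"claw":0.4},{"offset":[0,0,-0.32],"rotation":[0,0,0],"claw":0.4}])

```text
clock: 20.47
tcp_pos: [0.6396, -0.1349, 0.0798]
orientation: [-2.193, -2.246, 0.005]
contact_force: [0.4, 0.2, -1.8]
grip_width: 0.0445
gripper_force: 51.5
```

```bash
python3 - <<'E'
from h import *
from bench import grab_frame,get_obs
print(get_obs()["contact_force"])
f=grab_frame("wrist");P=cloud(f)
plan([(.6405,-.135,.034,91.5)])
m=(P[...,0]>.61)&(P[...,0]<.67)&(P[...,1]>-.17)&(P[...,1]<-.1)&(P[...,2]>.098)&(P[...,2]<.118)&(f["frame"].min(-1)>110)
q=P[m];print(len(q),np.median(q[:,2]),[np.round(v,4) for v in cv2.minEnclosingCircle(q[:,:2].astype(np.float32))])
E
```

```text
[ 0.42423351  0.2449733  -1.80090408]
t 20.52 tcp [ 0.6396 -0.1349  0.0798] x-yaw 91.38 F [ 0.39 -1.   -2.42] w 0.0441 g 51.5110438875854
(0.6405, -0.135, 0.034, 91.5) off [-0.001, 0.007, 0.305] rot [-0.002, 0.0, -0.001]
8111 0.107604813587852 [array([ 0.6393, -0.1359]), np.float64(0.0239)]
```

Tin 2 reads about 2 N, so it is light. Lower and release it.

Emit:
drive_tool(rows=[{"offset":[0,0,0.08],"rotation":[0,0,0],"claw":0.4},{"offset":[0,0,0.17],"rotation":[0,0,0],"claw":0.4},{"offset":[0,0,0.25],"rotation":[0,0,0],"claw":0.4},{"offset":[0,0,0.29],"rotation":[0,0,0],"claw":0.4},{"offset":[0,0,0.31],"rotation":[0,0,0],"claw":0.4},{"offset":[0,0,0.31],"rotation":[0,0,0],"claw":0.4},{"offset":[0,0,0.31],"rotation":[0,0,0],"claw":0.4},{"offset":[0,0,0.31],"rotation":[0,0,0],"claw":0.58},{"offset":[0,0,0.31],"rotation":[0,0,0],"claw":0.66},{"offset":[0,0,0.31],"rotation":[0,0,0],"claw":0.68},{"offset":[0,0,0.31],"rotation":[0,0,0],"claw":0.7},{"offset":[0,0,0.2],"rotation":[0,0,0],"claw":0.7},{"offset":[0,0,0.05],"rotation":[0,0,0],"claw":0.75},{"offset":[0,0,-0.15],"rotation":[0,0,0],"claw":0.75},{"offset":[0,0,-0.25],"rotation":[0,0,0],"claw":0.75},{"offset":[0,0,-0.25],"rotation":[0,0,0],"claw":0.75},{"offset":[0,0,-0.25],"rotation":[0,0,0],"claw":0.75}])

```text
clock: 21.93
tcp_pos: [0.6405, -0.1351, 0.1182]
orientation: [-2.194, -2.247, 0.003]
contact_force: [-0.6, 0.4, -0.8]
grip_width: 0.0643
gripper_force: 0.0
```

```bash
python3 - <<'E'
from tins import *
plan([(.6485,-.2075,.115,91.5),(.6485,-.2075,.034,91.5)]);tins()
E
```

```text
t 21.93 tcp [ 0.6405 -0.1351  0.1182] x-yaw 91.37 F [-0.64  0.42 -0.76] w 0.0643 g 0.0
(0.6485, -0.2075, 0.115, 91.5) off [-0.484, 0.042, 0.021] rot [-0.001, 0.0, -0.001]
(0.6485, -0.2075, 0.034, 91.5) off [0.0, -0.0, 0.54] rot [0.0, 0.0, 0.0]
wrist [245, 83, 70, 74, 4021] 0.061 [array([ 0.64 , -0.064]), np.float64(0.0233)]
wrist [241, 192, 64, 63, 3125] 0.061 [array([ 0.6369, -0.136 ]), np.float64(0.0233)]
wrist [255, 282, 59, 55, 2569] 0.0611 [array([ 0.6472, -0.2071]), np.float64(0.0236)]
scene [305, 215, 13, 16, 113] 0.0614 [array([ 0.6365, -0.0635]), np.float64(0.0238)]
scene [321, 234, 20, 18, 266] 0.062 [array([ 0.6384, -0.1364]), np.float64(0.0239)]
scene [343, 253, 20, 18, 290] 0.0619 [array([ 0.6494, -0.2081]), np.float64(0.0243)]
top [284, 174, 16, 15, 189] 0.0608 [array([ 0.6421, -0.0633]), np.float64(0.0229)]
top [309, 175, 8, 15, 88] 0.0611 [array([ 0.6376, -0.1293]), np.float64(0.0212)]
```

Tin 2 stands within about 3 mm of its place. Next is tin 3.

Emit:
drive_tool(rows=[{"offset":[-0.2,0.02,0.01],"rotation":[0,0,0],"claw":0.75},{"offset":[-0.4,0.035,0.02],"rotation":[0,0,0],"claw":0.75},{"offset":[-0.485,0.04,0.02],"rotation":[0,0,0],"claw":0.75},{"offset":[-0.485,0.04,0.02],"rotation":[0,0,0],"claw":0.75},{"offset":[-0.485,0.04,0.02],"rotation":[0,0,0],"claw":0.75},{"offset":[-0.485,0.04,0.2],"rotation":[0,0,0],"claw":0.75},{"offset":[-0.485,0.04,0.38],"rotation":[0,0,0],"claw":0.75},{"offset":[-0.485,0.04,0.5],"rotation":[0,0,0],"claw":0.75},{"offset":[-0.485,0.04,0.56],"rotation":[0,0,0],"claw":0.75},{"offset":[-0.485,0.04,0.56],"rotation":[0,0,0],"claw":0.75},{"offset":[-0.485,0.04,0.56],"rotation":[0,0,0],"claw":0.4},{"offset":[-0.485,0.04,0.56],"rotation":[0,0,0],"claw":0.4},{"offset":[-0.485,0.04,0.56],"rotation":[0,0,0],"claw":0.4},{"offset":[-0.485,0.04,0.56],"rotation":[0,0,0],"claw":0.4},{"offset":[-0.485,0.04,0.56],"rotation":[0,0,0],"claw":0.4},{"offset":[-0.485,0.04,0.56],"rotation":[0,0,0],"claw":0.4},{"offset":[-0.485,0.04,0.56],"rotation":[0,0,0],"claw":0.4}])

```text
clock: 23.5
tcp_pos: [0.6482, -0.2073, 0.0347]
orientation: [-2.194, -2.247, 0.002]
contact_force: [-1.9, 0.7, 6.4]
grip_width: 0.0444
gripper_force: 51.9
```

Emit:
drive_tool(rows=[{"offset":[0,0,-0.06],"rotation":[0,0,0],"claw":0.4},{"offset":[0,0,-0.14],"rotation":[0,0,0],"claw":0.4},{"offset":[0,0,-0.24],"rotation":[0,0,0],"claw":0.4},{"offset":[0,0,-0.32],"rotation":[0,0,0],"claw":0.4},{"offset":[0,0,-0.32],"rotation":[0,0,0],"claw":0.4},{"offset":[0,0,-0.32],"rotation":[0,0,0],"claw":0.4},{"offset":[0,0,-0.32],"rotation":[0,0,0],"claw":0.4},{"offset":[0,0,-0.32],"rotation":[0,0,0],"claw":0.4},{"offset":[0,0,-0.32],"rotation":[0,0,0],"claw":0.4},{"offset":[0,0,-0.32],"rotation":[0,0,0],"claw":0.4},{"offset":[0,0,-0.32],"rotation":[0,0,0],"claw":0.4},{"offset":[0,0,-0.32],"rotation":[0,0,0],"claw":0.4},{"offset":[0,0,-0.32],"rotation":[0,0,0],"claw":0.4},{"offset":[0,0,-0.32],"rotation":[0,0,0],"claw":0.4},{"offset":[0,0,-0.32],"rotation":[0,0,0],"claw":0.4},{"offset":[0,0,-0.32],"rotation":[0,0,0],"claw":0.4},{"offset":[0,0,-0.32],"rotation":[0,0,0],"claw":0.4}])

```text
clock: 24.92
tcp_pos: [0.6474, -0.2075, 0.0813]
orientation: [-2.193, -2.246, 0.004]
contact_force: [0.4, 0.4, -2.4]
grip_width: 0.0442
gripper_force: 51.5
```

```bash
python3 - <<'E'
from h import *
from bench import grab_frame
f=grab_frame("wrist");P=cloud(f)
plan([(.6485,-.2075,.034,91.5)])
m=(P[...,0]>.61)&(P[...,0]<.68)&(P[...,1]>-.245)&(P[...,1]<-.17)&(P[...,2]>.098)&(P[...,2]<.118)&(f["frame"].min(-1)>110)
q=P[m];print(len(q),np.median(q[:,2]),[np.round(v,4) for v in cv2.minEnclosingCircle(q[:,:2].astype(np.float32))])
E
```

```text
t 24.97 tcp [ 0.6473 -0.2075  0.0813] x-yaw 91.37 F [-0.14 -0.3  -2.73] w 0.0444 g 51.522957533597946
(0.6485, -0.2075, 0.034, 91.5) off [-0.0, 0.009, 0.315] rot [-0.002, 0.0, -0.001]
7957 0.10750211117071504 [array([ 0.644 , -0.2082]), np.float64(0.0251)]
```

Tin 3 reads about 2.5 N, also light, so tin 1 is the heaviest. I put tin 3 back.

Emit:
drive_tool(rows=[{"offset":[0,0.01,0.08],"rotation":[0,0,0],"claw":0.4},{"offset":[0,0.015,0.17],"rotation":[0,0,0],"claw":0.4},{"offset":[0,0.015,0.25],"rotation":[0,0,0],"claw":0.4},{"offset":[0,0.015,0.29],"rotation":[0,0,0],"claw":0.4},{"offset":[0,0.015,0.31],"rotation":[0,0,0],"claw":0.4},{"offset":[0,0.015,0.31],"rotation":[0,0,0],"claw":0.4},{"offset":[0,0.015,0.31],"rotation":[0,0,0],"claw":0.4},{"offset":[0,0.015,0.31],"rotation":[0,0,0],"claw":0.58},{"offset":[0,0.015,0.31],"rotation":[0,0,0],"claw":0.66},{"offset":[0,0.015,0.31],"rotation":[0,0,0],"claw":0.68},{"offset":[0,0.015,0.31],"rotation":[0,0,0],"claw":0.7},{"offset":[0,0.015,0.2],"rotation":[0,0,0],"claw":0.7},{"offset":[0,0.015,0.05],"rotation":[0,0,0],"claw":0.75},{"offset":[0,0,-0.15],"rotation":[0,0,0],"claw":0.75},{"offset":[0,0,-0.25],"rotation":[0,0,0],"claw":0.75},{"offset":[0,0,-0.25],"rotation":[0,0,0],"claw":0.75},{"offset":[0,0,-0.25],"rotation":[0,0,0],"claw":0.75}])

```text
clock: 26.38
tcp_pos: [0.6482, -0.2077, 0.1196]
orientation: [-2.194, -2.247, 0.003]
contact_force: [0.3, 0.0, 0.4]
grip_width: 0.064
gripper_force: 0.0
```

```bash
python3 - <<'E'
from tins import *
plan([(.6405,-.0638,.118,91.5),(.6405,-.0638,.03,91.5)]);tins()
E
```

```text
t 26.38 tcp [ 0.6482 -0.2077  0.1196] x-yaw 91.37 F [0.29 0.04 0.39] w 0.064 g 0.0
(0.6405, -0.0638, 0.118, 91.5) off [0.961, -0.028, 0.01] rot [-0.001, 0.0, -0.001]
(0.6405, -0.0638, 0.03, 91.5) off [0.0, -0.0, 0.587] rot [0.0, 0.0, 0.0]
wrist [232, 0, 76, 39, 2217] 0.0608 [array([ 0.6401, -0.069 ]), np.float64(0.0224)]
wrist [228, 82, 71, 73, 3971] 0.061 [array([ 0.6369, -0.1363]), np.float64(0.0232)]
wrist [244, 191, 64, 63, 3100] 0.061 [array([ 0.6468, -0.2079]), np.float64(0.0232)]
scene [305, 214, 18, 17, 233] 0.0617 [array([ 0.6399, -0.0642]), np.float64(0.0235)]
scene [321, 234, 18, 18, 221] 0.0615 [array([ 0.6379, -0.1356]), np.float64(0.0245)]
scene [343, 253, 20, 18, 286] 0.0615 [array([ 0.6484, -0.209 ]), np.float64(0.0239)]
top [333, 170, 11, 16, 135] 0.0609 [array([ 0.6494, -0.2061]), np.float64(0.0234)]
top [284, 174, 16, 15, 190] 0.0605 [array([ 0.6418, -0.0632]), np.float64(0.0229)]
top [309, 174, 15, 16, 189] 0.0607 [array([ 0.6389, -0.1355]), np.float64(0.0235)]
```

All the tins stand in place. I go back to tin 1, grasp it, then lift it to a foot height of about 0.21.

Emit:
drive_tool(rows=[{"offset":[0.2,-0.005,0],"rotation":[0,0,0],"claw":0.75},{"offset":[0.45,-0.01,0],"rotation":[0,0,0],"claw":0.75},{"offset":[0.7,-0.02,0],"rotation":[0,0,0],"claw":0.75},{"offset":[0.9,-0.026,0],"rotation":[0,0,0],"claw":0.75},{"offset":[0.96,-0.028,0],"rotation":[0,0,0],"claw":0.75},{"offset":[0.96,-0.028,0],"rotation":[0,0,0],"claw":0.75},{"offset":[0.96,-0.028,0.2],"rotation":[0,0,0],"claw":0.75},{"offset":[0.96,-0.028,0.4],"rotation":[0,0,0],"claw":0.75},{"offset":[0.96,-0.028,0.53],"rotation":[0,0,0],"claw":0.75},{"offset":[0.96,-0.028,0.59],"rotation":[0,0,0],"claw":0.75},{"offset":[0.96,-0.028,0.59],"rotation":[0,0,0],"claw":0.75},{"offset":[0.96,-0.028,0.59],"rotation":[0,0,0],"claw":0.4},{"offset":[0.96,-0.028,0.59],"rotation":[0,0,0],"claw":0.4},{"offset":[0.96,-0.028,0.59],"rotation":[0,0,0],"claw":0.4},{"offset":[0.96,-0.028,0.59],"rotation":[0,0,0],"claw":0.4},{"offset":[0.96,-0.028,0.59],"rotation":[0,0,0],"claw":0.4},{"offset":[0.96,-0.028,0.59],"rotation":[0,0,0],"claw":0.4},{"offset":[0.96,-0.028,0.59],"rotation":[0,0,0],"claw":0.4}], force=60)

```text
clock: 28.03
tcp_pos: [0.6406, -0.0642, 0.0316]
orientation: [-2.195, -2.247, 0.003]
contact_force: [0.9, -1.9, 6.0]
grip_width: 0.0443
gripper_force: 62.8
```

Emit:
drive_tool(rows=[{"offset":[0,0,-0.06],"rotation":[0,0,0],"claw":0.4},{"offset":[0,0,-0.15],"rotation":[0,0,0],"claw":0.4},{"offset":[0,0,-0.28],"rotation":[0,0,0],"claw":0.4},{"offset":[0,0,-0.42],"rotation":[0,0,0],"claw":0.4},{"offset":[0,0,-0.56],"rotation":[0,0,0],"claw":0.4},{"offset":[0,0,-0.7],"rotation":[0,0,0],"claw":0.4},{"offset":[0,0,-0.8],"rotation":[0,0,0],"claw":0.4},{"offset":[0,0,-0.87],"rotation":[0,0,0],"claw":0.4},{"offset":[0,0,-0.9],"rotation":[0,0,0],"claw":0.4},{"offset":[0,0,-0.9],"rotation":[0,0,0],"claw":0.4}])

```text
clock: 28.87
tcp_pos: [0.6401, -0.0634, 0.1662]
orientation: [-2.193, -2.247, 0.003]
contact_force: [0.3, -0.6, -6.2]
grip_width: 0.0443
gripper_force: 62.4
```

Emit:
drive_tool(rows=[{"offset":[0,0,-0.06],"rotation":[0,0,0],"claw":0.4},{"offset":[0,0,-0.15],"rotation":[0,0,0],"claw":0.4},{"offset":[0,0,-0.26],"rotation":[0,0,0],"claw":0.4},{"offset":[0,0,-0.37],"rotation":[0,0,0],"claw":0.4},{"offset":[0,0,-0.44],"rotation":[0,0,0],"claw":0.4},{"offset":[0,0,-0.48],"rotation":[0,0,0],"claw":0.4},{"offset":[0,0,-0.48],"rotation":[0,0,0],"claw":0.4},{"offset":[0,0,-0.48],"rotation":[0,0,0],"claw":0.4},{"offset":[0,0,-0.48],"rotation":[0,0,0],"claw":0.4},{"offset":[0,0,-0.48],"rotation":[0,0,0],"claw":0.4},{"offset":[0,0,-0.48],"rotation":[0,0,0],"claw":0.4},{"offset":[0,0,-0.48],"rotation":[0,0,0],"claw":0.4}])

```text
clock: 29.87
tcp_pos: [0.64, -0.0637, 0.2366]
orientation: [-2.192, -2.245, 0.006]
contact_force: [1.4, 0.0, -5.3]
grip_width: 0.0443
gripper_force: 62.3
```

```bash
python3 - <<'E'
from tins import *
plan([]);tins()
f=grab_frame("wrist");P=cloud(f)
m=(P[...,0]>.60)&(P[...,0]<.68)&(P[...,1]>-.10)&(P[...,1]<-.03)&(P[...,2]>.24)&(P[...,2]<.3)&(f["frame"].min(-1)>110)
q=P[m];A=np.c_[q[:,:2]-q[:,:2].mean(0),np.ones(len(q))];z=np.median(q[:,2]);k=abs(q[:,2]-z)<.005
print(len(q),"tin top",z,"tilt",np.linalg.lstsq(A[k],q[k,2],rcond=None)[0].round(3))
s=grab_frame("scene");t=grab_frame("top")
cv2.imwrite("pics/end.png",np.hstack([cv2.resize(s["frame"][90:340,180:430],(400,400)),cv2.resize(t["frame"][110:310,180:420],(400,400))])[...,::-1])
E
```

```text
t 29.87 tcp [ 0.64   -0.0637  0.2366] x-yaw 91.38 F [ 1.38  0.03 -5.35] w 0.0443 g 62.336583975702524
scene [321, 234, 20, 18, 265] 0.0618 [array([ 0.637 , -0.1357]), np.float64(0.0244)]
scene [343, 253, 20, 18, 287] 0.0616 [array([ 0.6481, -0.2091]), np.float64(0.0241)]
9311 tin top 0.26631164425836823 tilt [-0.003 -0.014  0.266]
```

View pics/end.png

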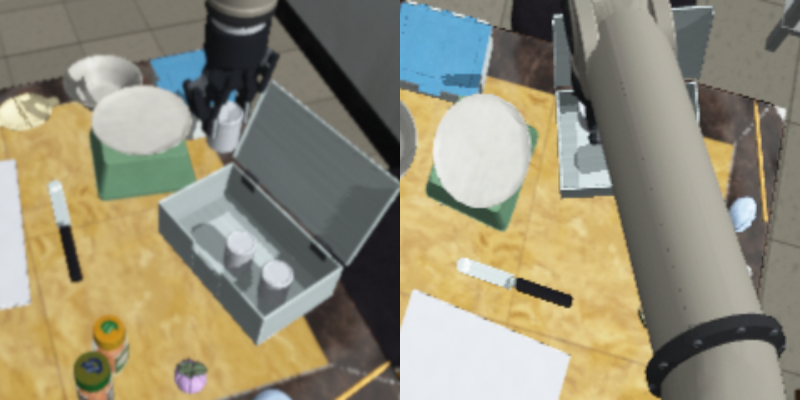

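The final view shows the heavy tin held upright at (228,128) with its foot at about 0.21 m. The lid is open, the other two tins are in place, and the knife lies flat.

```bash
python3 -c "
from bench import hand_in
print(hand_in())"
```

```text
the job is handed in; nothing more can be done
None
```

The job is handed in at about 30 s: the lid leans open, the knife lies flat, the other two tins stand within about 3 mm of their places, and the heaviest tin (the left one, about 0.54 kg) is held upright with its foot about 21 cm above the table.

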